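# Prove the bench trip, then load the rotary indexing table

### The arm

A 6-joint arm with a two-finger parallel gripper is mounted at the origin on the work surface. World frame = base frame: x ahead of the robot, y to its left, z up, the work surface at z = 0. Lengths are in m, angles in rad, forces in N, time in s.
With the tool pointing down it reaches from about 0.375 to 0.925 m from the base axis. Payload 5.7 kg.
Tool frame: the origin (TCP) lies on the centre line of the jaws, within the pads' length; the fingertips stand 22 mm ahead of it and the grasp point (between the pads) lies 3 mm ahead of it (arm.nose_length is the distance from the TCP to the fingertips, in m); z points along the fingers, y is the line along which they close (so a half turn about z gives the same grasp; the last joint's range is limited). The gripper opens to 88 mm and grips with 3 to 60 N. Pads are 20 mm wide; open, the fingers measure 115 mm over their backs; the gripper's body (75 mm by 178 mm) begins 61 mm behind the grasp point.
Start: joints at [1.128, 0.359, 1.51, -0, 1.272, -0.115], TCP at [0.193, 0.568, 0.245] pointing down, gripper open.
Joint ranges: [-2.97, 2.97], [-1.01, 2.36], [0.21, 2.38], [-0.96, 4.11], [0.2, 2.71], [-2.98, 2.98]. Speed limits (rad/s): [2.39, 2.39, 3.14, 3.14, 3.14, 3.14].

### API

Orientations are given as a unit quaternion [w, x, y, z].
In Python, from station import arm gives the robot as it stands.
- The arm moves only by the tool carry_out, never from a script. Its arguments are lists of equal length, an entry for each row: "translation": the shift along the tool's x, y, z each as a share of 30 cm, from -1 to 1, a list of three; "roll": the turn about the tool's z as a share of pi/2 rad, from -1 to 1. In form: {"translation": [[dx, dy, dz], ...], "roll": [roll, ...]}. A call has 1 to 5 rows; each row is the pose to reach, as a shift and turn from the pose commanded when the call began, along the tool's axes at that moment; what a row does not reach only later rows make up. A row lasts 1/10 s, in which the tool goes at most 50 mm and 8.59 degrees, less where a joint would pass 70% of its speed; a pose out of reach is approached as far as the arm can. A call with a number of a shift or a turn outside -1 to 1 is refused whole. A call with a gripper value outside its range is refused whole. "fingers" is the opening, from 0 (shut) to 1 (fully open), set as the call begins (left out, the last holds). The fingers move at their own pace and stop on an object; "force" is the grip in N (left out, the last holds). Time passes only in rows, so rows that repeat a pose let the fingers close. It gives the time, the measured TCP pose, the force, the opening and the grip force at its end, in the units of the state.
- arm.sense(): the state, without advancing time (a new reading comes with each control period).
- arm.grab_frame(name): name is "side" or "top"; returns (picture, depth): 480x640x3 uint8, blue, green, red; 480x640 float32, m along the optical axis (not along the pixel's ray), 0 where there is no reading.
- arm.camera_params(name): a dict with "vertical_fov" (degrees; the focal length in pixels is half the picture's height over the tangent of half this angle, whatever the lens; pixels are square), "cx", "cy" (the principal point, pixels), "k1" (the pictures are not rectified: a ray, as slopes to the right and down, at radius r is drawn at 1 + k1 r^2 times it, then the intrinsics apply), "pose" (4x4, takes a point from camera to world coordinates). Camera axes: x right, y down, z forward; pixel columns grow to the right and rows downward; lengths in m; the calibration is good to about 2 mm. A picture is of the moment at which its call begins. camera_params takes no time and is no camera call.
- arm.sign_off(): hands the job in; it is judged then, once.
The state is a dict: "clock": time; "joint_positions": joint angles; "qd": joint speeds; "joint_torque": joint torques, N m; "position": TCP position; "orientation": TCP orientation; "force": force on the tool from outside, world axes, zero at the start; "torque": the same for the moment, N m; "finger_gap": finger opening in m; "grip_force": force on a finger pad.
Only numpy, scipy, OpenCV 4.12 (cv2) and the standard library are available. Lean on these libraries where they do the work, as an engineer would, in place of code of your own. Each camera call takes 0.05 s, during which the arm holds its last target. There are 200 camera calls.

### The job

Before loading, prove the bench's trip box: press its test button so that the lever drops, then lift the lever back until it stays fully up. Then stand every flanged bush upright and centred on a pad of its own on the rotary indexing table; pads can be loaded only at the table's open front, so click the dial round by its hub bar as you go, and finish with the dial clicked in place, all the bushes under the guard and the front pad empty. Leave the other things on the bench where they are.

Things in the scene. Friction and masses are not known exactly. Their poses are not given: they have to be found in the camera images.
- trip_unit: Grey trip box, 80 mm deep (x), 150 mm wide (y), 90 mm high, fixed to the bench. Origin: centre of its underside; its front faces -x, z up. On its top, a round test button stands towards its +y end, and the reset lever towards its -y end.
- test_button (a joint): Travel of the test button in m: 0 released, 0.009 fully pressed; a spring returns it; about 5 N to press fully. Pressed most of the way while the lever is up, it tips the lever over.
- button_top (a point): Centre of the top face of the white round test button (30 mm across), 113 mm above the bench; it is pressed straight down and stays clear of the lever by 65 mm.
- trip_lever (a joint): Angle of the reset lever in rad: 0 fully up (standing up, leaning 0.2 rad back past upright towards the box's +x, where it rests by itself), 1.45 fully dropped (leaning forward over the box's front, towards its -x). Once past upright it falls by its own weight.
- lever_bar (a point): Centre of the lever's black round crossbar: 14 mm thick, 56 mm long along the box's y, at the end of a 10 mm steel rod, 120 mm from the pivot, which lies at x = 20, y = -45, z = 80 mm of the trip box's frame, its axis along y. About 198 mm above the bench when up; 118 mm above the bench and 54 mm in front of the box when dropped.
- index_table: Fixed hand-turned rotary table: aluminium dial 320 mm across, top 50 mm above the bench. Origin: on its axis at bench level; open front at -x. A flat clear guard (106 to 110 mm high) covers x -25 to 170, y +-160 mm of this frame; beyond 80 mm either side of the front pad it reaches forward to x = -65. Two posts at x = 150, y = +-150 mm.
- dial (a joint): Turn of the dial in rad, counterclockwise from above positive, free either way. It clicks into a sprung detent at every multiple of 2 pi / 5 (1.2566); there a pad stands exactly at the open front. At the start it stands between two clicks.
- hub_grip (a point): On the dial's axis, 135 mm above the bench, inside the steel hub bar by which the dial is turned: bar 70 mm long, 14 mm thick, from 116 to 138 mm above the bench, above the guard. Its x axis is the bar's long direction and turns with the dial (it equals the table's x at dial = 0).
- load_spot (a point): Fixed point at the open front of the table, 110 mm from the dial's axis, at pad-top height (51.5 mm above the bench): where the front pad stands when the dial is clicked in.
- pad0 (a point): Centre of the top of dark pad 0 (flat 80 mm rubber square, 1.5 mm proud) on the dial, 110 mm from its axis; pads are 72 degrees apart, counterclockwise from above; pad 0 is at the front when dial = 0.0 (whole turns aside).
- pad1 (a point): Centre of the top of dark pad 1 (flat 80 mm rubber square, 1.5 mm proud) on the dial, 110 mm from its axis; pads are 72 degrees apart, counterclockwise from above; pad 1 is at the front when dial = -1.257 (whole turns aside).
- pad2 (a point): Centre of the top of dark pad 2 (flat 80 mm rubber square, 1.5 mm proud) on the dial, 110 mm from its axis; pads are 72 degrees apart, counterclockwise from above; pad 2 is at the front when dial = -2.513 (whole turns aside).
- pad3 (a point): Centre of the top of dark pad 3 (flat 80 mm rubber square, 1.5 mm proud) on the dial, 110 mm from its axis; pads are 72 degrees apart, counterclockwise from above; pad 3 is at the front when dial = -3.77 (whole turns aside).
- pad4 (a point): Centre of the top of dark pad 4 (flat 80 mm rubber square, 1.5 mm proud) on the dial, 110 mm from its axis; pads are 72 degrees apart, counterclockwise from above; pad 4 is at the front when dial = -5.026 (whole turns aside).
- bush0: Aluminium flanged bush: square flange 60 x 60 mm and 12 mm thick, round boss 44 mm across above it, 46 mm high in all, 0.25 kg. Origin: centre of its underside, z up through the boss. May be absent.
- bush1: Aluminium flanged bush: square flange 60 x 60 mm and 12 mm thick, round boss 44 mm across above it, 46 mm high in all, 0.25 kg. Origin: centre of its underside, z up through the boss. May be absent.
- bush2: Aluminium flanged bush: square flange 60 x 60 mm and 12 mm thick, round boss 44 mm across above it, 46 mm high in all, 0.25 kg. Origin: centre of its underside, z up through the boss. May be absent.
- bush3: Aluminium flanged bush: square flange 60 x 60 mm and 12 mm thick, round boss 44 mm across above it, 46 mm high in all, 0.25 kg. Origin: centre of its underside, z up through the boss. May be absent.
- vee_block: Other thing on the bench: steel vee block 60 x 50 x 42 (mm); origin at its underside.
- caliper: Other thing on the bench: steel calliper lying flat, 220 long (mm); origin at its underside.
- micrometer: Other thing on the bench: green micrometer lying flat, about 110 long (mm); origin at its underside.
- gauge_case: Other thing on the bench: dark wooden gauge case 140 x 90 x 50 (mm); origin at its underside.
- oil_bottle: Other thing on the bench: white oil bottle, 64 across, 160 high (mm); origin at its underside.
- screwdriver: Other thing on the bench: screwdriver lying flat, black handle (mm); origin at its underside.

How it is judged:
By the outcome, as a careful person would: the job done as asked, in the order asked, and still so for the second after the job is handed in, with the robot touching nothing.
Of bush0, bush1, bush2, bush3 only 3 to 4 are there at a start; the rules pass over those that are not, and their reading is None.
At some moment in a run one of bush0, bush1, bush2, bush3 may be knocked a few centimetres aside while the robot is not near it.
It also fails if it takes over 210 s, if anything falls off the work surface, if the arm or the gripper's body presses on something with over 40 N, if the wrist force passes 120 N, or if a joint passes its speed limit or range.

## Working session

There is one attempt and no reset: what is moved stays moved. The work goes in short steps, Python scripts to look and compute and a tool call to move; the robot and the scene stay as the last step left them, time stands still between calls to the robot, and variables do not carry over. Pictures are saved under pics/ and viewed, at most 14 in all, crops included, and the job is handed in when it is done.

Besides the shell and the picture viewer there is one more tool, called after "Emit:" by a JSON object that holds its "method" and its "body", one argument or row to a line. carry_out: Moves the arm, as the interface text tells. Its arguments: {"type":"object","properties":{"translation":{"type":"array"},"roll":{"type":"array"},"fingers":{"type":"number"},"force":{"type":"number"}},"required":["translation","roll"]}

```bash
mkdir -p pics; ls; cat > h.py <<'E'
import numpy as np, cv2
from station import arm
def cam(n):
    p=arm.camera_params(n); f=240/np.tan(np.radians(p['vertical_fov'])/2)
    return p,f,np.array(p['pose'])
def cloud(n,depth):
    p,f,T=cam(n)
    K=np.array([[f,0,p['cx']],[0,f,p['cy']],[0,0,1.]])
    v,u=np.mgrid[0:480,0:640]
    pts=np.stack([u,v],-1).reshape(-1,1,2).astype(np.float64)
    s=cv2.undistortPoints(pts,K,np.array([p['k1'],0,0,0.])).reshape(480,640,2)
    P=np.dstack([s[...,0]*depth,s[...,1]*depth,depth])
    W=P@T[:3,:3].T+T[:3,3]
    W[depth<=0]=np.nan
    return W
def shot(n,tag):
    im,d=arm.grab_frame(n); cv2.imwrite(f'pics/{tag}.png',im); W=cloud(n,d); np.save(f'pics/{tag}.npy',W); return im,W
E
python3 - <<'E'
from h import *
for n in('top','side'):
    shot(n,n+'0'); p,f,T=cam(n); print(n,f,p['k1'],T.round(3).tolist())
print(arm.sense(),arm.nose_length)
E
```

```text
pics
top 465.94245702010727 -0.1011949257676292 [[-0.029, -0.993, 0.115, 0.389], [-1.0, 0.03, 0.008, 0.014], [-0.012, -0.115, -0.993, 1.518], [0.0, 0.0, 0.0, 1.0]]
side 551.8632675031139 -0.014440608101127352 [[0.739, -0.394, 0.546, -0.184], [-0.674, -0.447, 0.588, -0.747], [0.012, -0.803, -0.596, 0.939], [0.0, 0.0, 0.0, 1.0]]
{'clock': 0.1, 'joint_positions': array([ 1.12791685e+00,  3.59444651e-01,  1.51128276e+00,  1.07107826e-05,
        1.27246870e+00, -1.15119151e-01]), 'qd': array([-0.00092718, -0.0016289 , -0.00170458,  0.00195387,  0.00053372,
        0.00045449]), 'joint_torque': array([-5.48495645e-04, -5.16357851e+01, -2.71405542e+01,  6.76565710e-02,
        2.76801613e-02, -5.31027604e-05]), 'position': array([0.19293008, 0.56755142, 0.24390242]), 'orientation': array([-2.25710595e-04,  1.63149107e-01,  9.86601098e-01, -7.69316997e-04]), 'force': array([-0.43569943, -0.21300082, -0.65143693]), 'torque': array([-0.00462325,  0.00611964,  0.03630389]), 'grip_force': 0.0, 'finger_gap': 0.08790151821830791} 0.022
```

View pics/top0.png

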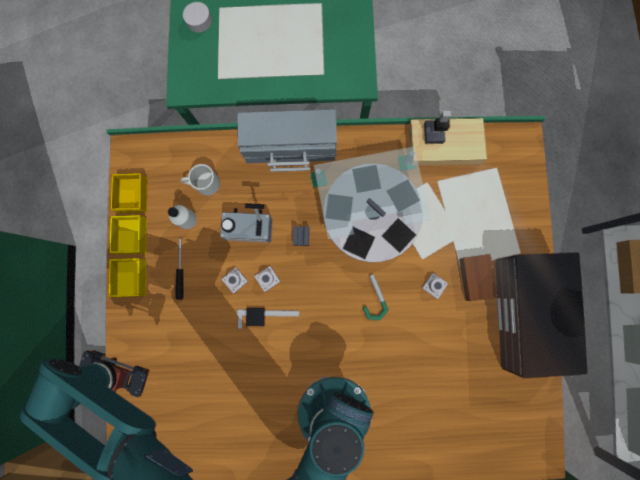

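View pics/side0.png

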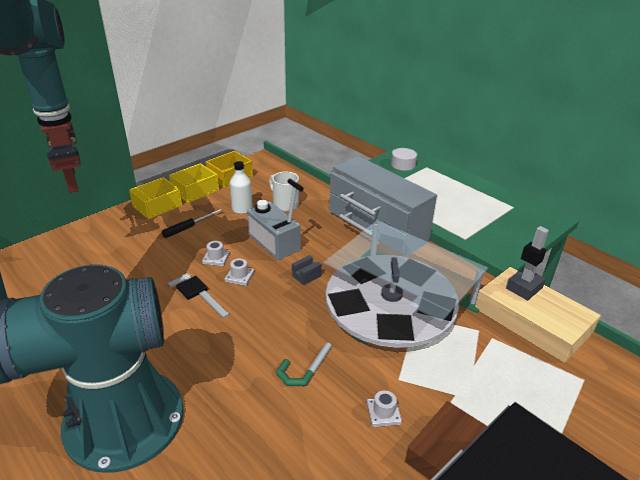

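The top view shows three bushes, at about (234,280), (267,278) and (435,285). The trip box is at (245,226) with its button at (228,225), the dial centre is at (375,210), and two dark pads stand near the front. Next I'll measure these.

```bash
cat >> h.py <<'E'
def bushes(W,im,boxes):
    out=[]
    for (u,v) in boxes:
        s=np.s_[v-20:v+21,u-20:u+21]; P=W[s].reshape(-1,3); P=P[~np.isnan(P[:,2])]
        return_=P[(P[:,2]>.038)&(P[:,2]<.06)]
        fl=P[(P[:,2]>.006)]
        r=cv2.minAreaRect((fl[:,:2]*1000).astype(np.float32))
        out.append((return_[:,:3].mean(0).round(4),len(return_),np.array(r[0]).round(1),np.array(r[1]).round(1),round(r[2],1)))
    return out
E
python3 - <<'E'
from h import *
im=cv2.imread('pics/top0.png');W=np.load('pics/top0.npy')
for b in bushes(W,im,[(234,280),(267,278),(435,285)]):print(b)
def reg(W,u0,u1,v0,v1,z0,z1,name):
    P=W[v0:v1,u0:u1].reshape(-1,3);P=P[(P[:,2]>z0)&(P[:,2]<z1)]
    if len(P)<4: print(name,len(P));return
    r=cv2.minAreaRect((P[:,:2]*1000).astype(np.float32));print(name,len(P),P.mean(0).round(4),np.round(r[0],1),np.round(r[1],1),round(r[2],1))
reg(W,215,280,200,250,.08,.096,'box top')
reg(W,215,245,210,240,.104,.125,'button')
reg(W,230,280,190,245,.16,.25,'lever')
reg(W,355,395,190,230,.125,.15,'hub')
reg(W,320,430,160,265,.042,.06,'dial')
reg(W,310,430,140,265,.1,.114,'guard')
S=np.load('pics/side0.npy');
reg(S,375,415,250,305,.12,.15,'hubS')
reg(S,375,415,250,305,.132,.15,'hubS')
reg(S,245,305,195,260,.083,.096,'boxS')
reg(S,245,275,195,220,.104,.125,'buttonS')
reg(S,280,310,170,235,.18,.25,'leverS')
reg(S,180,300,230,290,.036,.055,'bush')
reg(S,360,410,385,430,.036,.055,'bushS')
reg(S,320,470,250,350,.04,.06,'dialS')
# dark pads front in top image
dark=(im.max(2)<50); 
n,l,st,c=cv2.connectedComponentsWithStats(dark[160:265,320:430].astype(np.uint8))
for i in range(1,n):
    if st[i,4]>150:
        P=W[160:265,320:430][l==i];P=P[(P[:,2]>.03)&(P[:,2]<.07)];print(st[i],np.nanmean(P,0).round(4),cv2.minAreaRect((P[:,:2]*1000).astype(np.float32)))
for n,p in(('posts',0),):
  pass
E
```

```text
(array([0.4356, 0.3098, 0.047 ]), 155, array([436.8, 313. ]), array([132.7, 130. ]), 88.5)
(array([0.4374, 0.2056, 0.0472]), 156, array([440.4, 204.4]), array([130.3, 129.6]), 88.4)
(array([ 0.3994, -0.3363,  0.0466]), 134, array([ 401.1, -339.4]), array([131.7, 129.6]), 87.9)
box top 984 [0.6002 0.2553 0.0908] [602.  262.4] [149.2  81.4] 85.4
button 89 [0.603  0.3101 0.1127] [603. 310.] [31.  36.4] 49.3
lever 104 [0.6403 0.2133 0.2005] [639.6 214.1] [53.8 19.6] 82.8
hub 119 [ 0.6396 -0.1411  0.1381] [ 639.2 -141.9] [69.7 14.7] 44.7
dial 2811 [ 0.5569 -0.1582  0.0514] [ 621.1 -202. ] [226.5 405. ] 29.3
guard 5955 [ 0.7008 -0.1326  0.1102] [ 712.6 -131. ] [277.4 325.3] 9.2
hubS 168 [ 0.6337 -0.1468  0.1354] [ 639.  -142.6] [74.8 14.5] 45.8
hubS 128 [ 0.6365 -0.1448  0.1382] [ 639.1 -142.4] [74.1 13.8] 45.1
boxS 837 [0.5953 0.2496 0.0902] [600.6 259. ] [150.7  83.9] 84.7
buttonS 75 [0.6015 0.3088 0.1115] [602.3 310.2] [28.7 25.3] 52.2
leverS 107 [0.6386 0.2114 0.1992] [639.7 214.8] [60.5 14.5] 85.5
bush 653 [0.4958 0.2283 0.045 ] [510.8 236.5] [183.9 252.4] 54.4
bushS 375 [ 0.3949 -0.3379  0.0451] [ 397.1 -336.4] [44.9 41.9] 46.4
dialS 5781 [ 0.5753 -0.1622  0.0505] [ 578.6 -131.1] [214.4 371.4] 16.0
[ 63  60  32  31 515] [ 0.563  -0.2205  0.0521] ((562.9313354492188, -221.0052490234375), (73.16780853271484, 73.40403747558594), 44.305816650390625)
[ 24  68  30  30 496] [ 0.5412 -0.0938  0.0524] ((542.3419799804688, -92.91215515136719), (72.12110900878906, 72.7832260131836), 62.4485969543457)
```

```bash
python3 - <<'E'
import cv2
im=cv2.imread('pics/top0.png'); a=cv2.resize(im[190:250,300:440],None,fx=4.2,fy=4.2,interpolation=2); b=cv2.resize(im[180:300,200:300],None,fx=2.8,fy=2.8,interpolation=2)
import numpy as np
c=np.zeros((600,800,3),np.uint8); c[:252,:588]=a; c[255:591,:280]=b
s=cv2.imread('pics/side0.png')[170:270,240:310]; s=cv2.resize(s,None,fx=3.3,fy=3.3,interpolation=2); c[260:590,300:531]=s
cv2.imwrite('pics/crop0.png',c)
E
```

```text
(no output)
```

View pics/crop0.png

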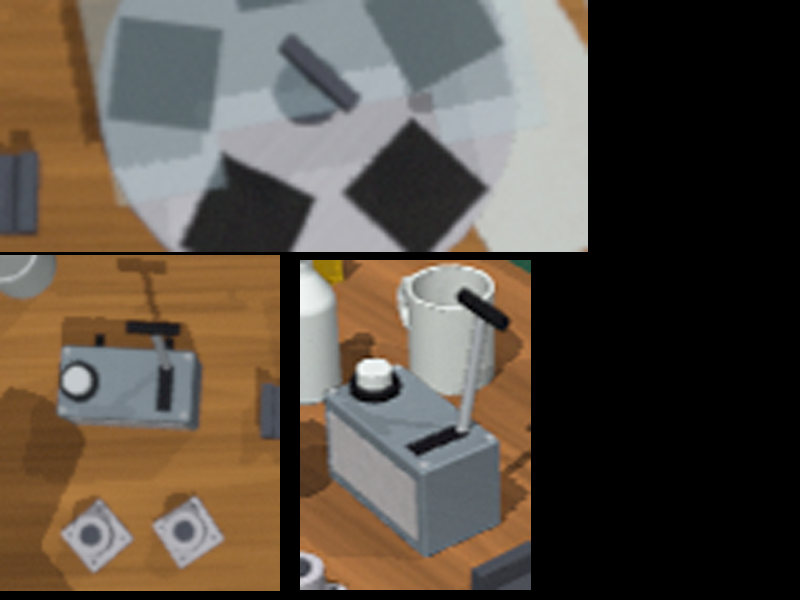

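The crop shows the lever standing up at the box's -y end and the white button at its +y end. The bench is clear around both. The bushes stand upright with their flanges turned about 45°.

Next, a move helper, the flange yaws and the guard yaw.

```bash
cat >> h.py <<'E'
def flange(W,c):
    P=W.reshape(-1,3);d=np.hypot(P[:,0]-c[0],P[:,1]-c[1])
    b=P[(d<.03)&(P[:,2]>.038)&(P[:,2]<.06)]
    m=(b[:,:2].max(0)+b[:,:2].min(0))/2
    f=P[(np.hypot(P[:,0]-m[0],P[:,1]-m[1])<.048)&(P[:,2]>.006)&(P[:,2]<.06)]
    r=cv2.minAreaRect((f[:,:2]*1000).astype(np.float32))
    return m.round(4),len(b),np.round(r[0],1),np.round(r[1],1),round(r[2],1)
def go(*targets,phi=None):
    """targets (x,y,z,phi deg) chained; prints shares for each"""
    s=arm.sense();p=s['position'];w,x,y,z=s['orientation']
    ph=np.degrees(np.arctan2(1-2*(x*x+z*z),2*(x*y-w*z)))
    print('now',p.round(4),'phi',ph.round(2),'f',s['force'].round(1),'gap',round(s['finger_gap'],4),'t',s['clock'])
    for t in targets:
        a=np.radians(ph); yt=np.array([np.cos(a),np.sin(a),0]);xt=np.array([-np.sin(a)*-1*-1,np.cos(a),0])
        zt=np.array([0,0,-1.]);xt=np.cross(yt,zt)
        d=np.array(t[:3])-p; dphi=(t[3]-ph+90)%180-90 if phi is None else t[3]-ph
        print((np.array([d@xt,d@yt,d@zt])/.3).round(3).tolist(),'roll',round(-dphi/90,3),'-> phi',round(ph+dphi,1))
        p=np.array(t[:3]);ph=ph+dphi
E
python3 - <<'E'
from h import *
W=np.load('pics/top0.npy');S=np.load('pics/side0.npy')
for c in[(.436,.310),(.438,.205),(.398,-.337)]:print(flange(W,c),flange(S,c))
P=W.reshape(-1,3);c=np.array([.639,-.142]);g=P[(np.abs(P[:,2]-.110)<.003)&(np.hypot(*(P[:,:2]-c).T)<.25)]
for y in range(5,16):
    a=np.radians(y);R=np.array([[np.cos(a),np.sin(a)],[-np.sin(a),np.cos(a)]]);q=(g[:,:2]-c)@R.T
    print(y,np.percentile(q,1,axis=0).round(3),np.percentile(q,99,axis=0).round(3))
go((.603,.310,.20,85),(.603,.310,.126,85))
E
```

```text
(array([0.4368, 0.3099]), 155, array([440.8, 307.3]), array([84.8, 79.8]), 25.5) (array([0.4359, 0.3116]), 159, array([435.1, 310.9]), array([65.7, 61.5]), 39.6)
(array([0.4374, 0.205 ]), 156, array([440.3, 204.7]), array([85. , 84.3]), 88.5) (array([0.4372, 0.2061]), 179, array([437.6, 202.5]), array([64.2, 65.7]), 36.0)
(array([ 0.4001, -0.3365]), 134, array([ 400. , -335.2]), array([77.7, 81. ]), 42.4) (array([ 0.3978, -0.3364]), 361, array([ 396.7, -337.5]), array([62. , 61.3]), 51.3)
5 [-0.066 -0.156] [0.174 0.162]
6 [-0.064 -0.157] [0.173 0.161]
7 [-0.062 -0.157] [0.171 0.159]
8 [-0.061 -0.158] [0.17  0.158]
9 [-0.06  -0.159] [0.17  0.157]
10 [-0.06 -0.16] [0.17  0.156]
11 [-0.06  -0.161] [0.171 0.155]
12 [-0.061 -0.163] [0.172 0.154]
13 [-0.064 -0.164] [0.174 0.153]
14 [-0.066 -0.165] [0.175 0.153]
15 [-0.068 -0.167] [0.177 0.153]
now [0.1929 0.5676 0.2439] phi 71.22 f [-0.4 -0.2 -0.7] gap 0.0879 t 0.1
[-1.571, -0.373, 0.146] roll -0.153 -> phi 85.0
[0.0, 0.0, 0.247] roll -0.0 -> phi 85.0
```

```bash
python3 - <<'E'
from h import *
go((.36,.46,.25,33),(.52,.36,.25,-5),(.603,.310,.16,-5),(.603,.310,.126,-5))
E
```

```text
now [0.1929 0.5676 0.2439] phi 71.22 f [-0.4 -0.2 -0.7] gap 0.0879 t 0.1
[-0.643, -0.16, -0.02] roll 0.425 -> phi 33.0
[-0.57, 0.266, 0.0] roll 0.422 -> phi -5.0
[-0.142, 0.29, 0.3] roll -0.0 -> phi -5.0
[0.0, 0.0, 0.113] roll -0.0 -> phi -5.0
```

Emit:
{"method": "carry_out", "body": {
  "translation": [
    [-0.643,-0.16,-0.02],
    [-0.643,-0.16,-0.02],
    [-0.643,-0.16,-0.02],
    [-0.643,-0.16,-0.02],
    [-0.643,-0.16,-0.02]
  ],
  "roll": [0.425,0.425,0.425,0.425,0.425],
  "fingers": 0,
  "force": 20
}}

```text
clock: 0.6
position: [0.3653, 0.4573, 0.2505]
orientation: [0.001, 0.482, 0.876, -0.0]
force: [0.1, 0.4, -0.1]
finger_gap: 0.0517
grip_force: 0.0
```

Emit:
{"method": "carry_out", "body": {
  "translation": [
    [-0.57,0.266,0],
    [-0.57,0.266,0],
    [-0.57,0.266,0],
    [-0.57,0.266,0],
    [-0.57,0.266,0]
  ],
  "roll": [0.422,0.422,0.422,0.422,0.422]
}}

```text
clock: 1.1
position: [0.5247, 0.3573, 0.25]
orientation: [0.001, 0.741, 0.672, 0.0]
force: [-0.9, -0.1, 0.8]
finger_gap: 0.0112
grip_force: 0.0
```

```bash
python3 - <<'E'
from h import *
go((.603,.310,.15,-5),(.603,.310,.126,-5))
E
```

```text
now [0.5247 0.3573 0.25  ] phi -5.56 f [-0.9 -0.1  0.8] gap 0.0112 t 1.1
[-0.132, 0.275, 0.333] roll -0.006 -> phi -5.0
[0.0, 0.0, 0.08] roll -0.0 -> phi -5.0
```

Emit:
{"method": "carry_out", "body": {
  "translation": [
    [-0.132,0.275,0.2],
    [-0.132,0.275,0.333],
    [-0.132,0.275,0.333],
    [-0.132,0.275,0.333],
    [-0.132,0.275,0.333]
  ],
  "roll": [0,0,0,0,0]
}}

```text
clock: 1.6
position: [0.5984, 0.3135, 0.15]
orientation: [-0.001, 0.738, 0.675, -0.001]
force: [-0.9, 0.4, 1.1]
finger_gap: 0.0006
grip_force: 0.0
```

```bash
python3 - <<'E'
from h import *
go((.603,.310,.150,-5),(.603,.310,.1265,-5))
E
```

```text
now [0.5984 0.3135 0.15  ] phi -5.07 f [-0.9  0.4  1.1] gap 0.0006 t 1.6
[-0.01, 0.016, -0.0] roll -0.001 -> phi -5.0
[0.0, 0.0, 0.078] roll -0.0 -> phi -5.0
```

Emit:
{"method": "carry_out", "body": {
  "translation": [
    [-0.01,0.016,0.04],
    [-0.01,0.016,0.06],
    [-0.01,0.016,0.08],
    [-0.01,0.016,0.08],
    [-0.01,0.016,0.08]
  ],
  "roll": [0,0,0,0,0]
}}

```text
clock: 2.1
position: [0.6042, 0.311, 0.1277]
orientation: [0.0, 0.737, 0.676, 0.001]
force: [3.1, -0.2, 5.5]
finger_gap: 0.0004
grip_force: 2.1
```

Emit:
{"method": "carry_out", "body": {
  "translation": [
    [0,0,0],
    [0,0,0],
    [0,0,-0.2],
    [0,0,-0.333],
    [0,0,-0.333]
  ],
  "roll": [0,0,0,0,0],
  "fingers": 0.45
}}

```text
clock: 2.6
position: [0.6069, 0.3119, 0.2337]
orientation: [0.002, 0.737, 0.676, 0.005]
force: [0.7, 0.9, 0.4]
finger_gap: 0.0367
grip_force: 0.0
```

```bash
python3 - <<'E'
from h import *
im,W=shot('top','t1')
def reg(W,u0,u1,v0,v1,z0,z1,name):
    P=W[v0:v1,u0:u1].reshape(-1,3);P=P[(P[:,2]>z0)&(P[:,2]<z1)]
    if len(P)<4: print(name,len(P));return
    r=cv2.minAreaRect((P[:,:2]*1000).astype(np.float32));print(name,len(P),P.mean(0).round(4),np.round(r[0],1),np.round(r[1],1),round(r[2],1))
ims,S=shot('side','s1')
for n,A in(('t',W),('s',S)):
    P=A.reshape(-1,3);P=P[(abs(P[:,0]-.505)<.04)&(abs(P[:,1]-.22)<.06)&(P[:,2]>.1)&(P[:,2]<.14)]
    print(n,len(P)); 
    if len(P)>4: print(P.mean(0).round(4),cv2.minAreaRect((P[:,:2]*1000).astype(np.float32)))
cv2.imwrite('pics/c1.png',np.hstack([cv2.resize(im[150:310,180:380],(400,320)),cv2.resize(ims[150:310,180:380],(400,320))]))
go()
E
```

```text
t 115
[0.5117 0.2232 0.1216] ((521.1180419921875, 222.42857360839844), (52.546844482421875, 45.849491119384766), 83.53984069824219)
s 134
[0.5096 0.2211 0.1197] ((510.2379150390625, 227.46487426757812), (53.08232879638672, 50.61943817138672), 27.845603942871094)
now [0.6037 0.3105 0.2276] phi -5.01 f [ 0.2  0.1 -0.5] gap 0.039 t 2.7
```

View pics/c1.png

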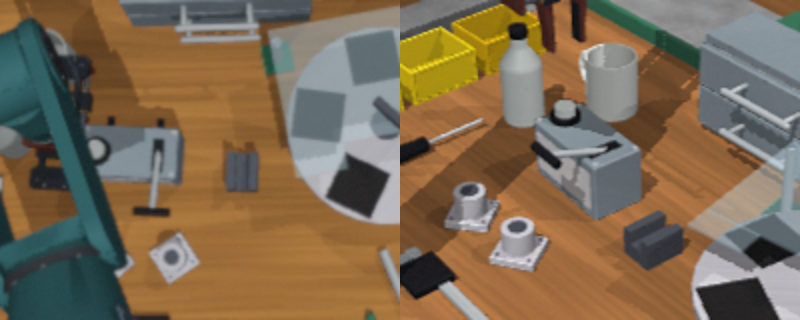

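The top-left crop shows the lever dropped, its bar near crop pixel (150,212). The test worked. Next I'll refine the bar position.

```bash
python3 - <<'E'
from h import *
a=np.radians(-5);R=np.array([[np.cos(a),np.sin(a)],[-np.sin(a),np.cos(a)]]);c=np.array([.6165,.2125])
for n in('t1','s1'):
    P=np.load(f'pics/{n}.npy').reshape(-1,3);P=P[(P[:,2]>.095)&(P[:,2]<.14)]
    q=(P[:,:2]-c)@R.T;k=(q[:,0]<-.104)&(q[:,0]>-.15)&(abs(q[:,1])<.06);q=q[k]
    print(n,k.sum(),q.min(0).round(4),q.max(0).round(4),P[k].mean(0).round(4),P[k,2].max())
    np.set_printoptions(suppress=True)
def wb(th,oy): 
    q=np.array([-.120*np.sin(th),oy]);w=c+R.T@q;return w[0],w[1],.080+.120*np.cos(th)
oy=-.0165
T=[wb(1.25,oy)]+[wb(t,oy) for t in(1.0,.75,.5,.25,0,-.1,-.2)]
b=T[0]
go((b[0],b[1],.228,-5),(b[0],b[1],.155,-5),(b[0],b[1],b[2]+.003,-5))
d=np.array(T)-b;print([[round(float(v)/.3,3) for v in (R@x[:2])[::1]]+[round(float(-x[2]/.3),3)] for x in d])
E
```

```text
t1 82 [-0.1191 -0.0242] [-0.1044  0.0281] [0.5046 0.2229 0.1243] 0.13373156709126222
s1 96 [-0.1209 -0.0268] [-0.1049  0.0322] [0.502  0.2212 0.1223] 0.1291781057715864
now [0.6037 0.3105 0.2276] phi -5.01 f [ 0.2  0.1 -0.5] gap 0.039 t 2.7
[-0.377, -0.309, -0.001] roll -0.0 -> phi -5.0
[0.0, 0.0, 0.243] roll -0.0 -> phi -5.0
[0.0, 0.0, 0.114] roll -0.0 -> phi -5.0
[[0.0, 0.0, -0.0], [0.043, -0.0, -0.09], [0.107, -0.0, -0.167], [0.188, -0.0, -0.225], [0.281, -0.0, -0.261], [0.38, -0.0, -0.274], [0.42, -0.0, -0.272], [0.459, -0.0, -0.266]]
```

Emit:
{"method": "carry_out", "body": {
  "translation": [
    [-0.37,-0.309,0],
    [-0.37,-0.309,0],
    [-0.37,-0.309,0.1],
    [-0.37,-0.309,0.243],
    [-0.37,-0.309,0.243]
  ],
  "roll": [0,0,0,0,0]
}}

```text
clock: 3.2
position: [0.4946, 0.2054, 0.1479]
orientation: [-0.003, 0.738, 0.675, -0.006]
force: [-1.0, -0.2, -1.2]
finger_gap: 0.0396
grip_force: 0.0
```

Emit:
{"method": "carry_out", "body": {
  "translation": [
    [0,0,0.05],
    [0,0,0.114],
    [0,0,0.114],
    [0,0,0.114]
  ],
  "roll": [0,0,0,0]
}}

```text
clock: 3.6
position: [0.5018, 0.2083, 0.1198]
orientation: [-0.0, 0.737, 0.676, -0.0]
force: [-0.2, 0.5, -0.5]
finger_gap: 0.0393
grip_force: 0.0
```

Emit:
{"method": "carry_out", "body": {
  "translation": [
    [0,0,0],
    [0,0,0],
    [0,0,0],
    [0,0,0],
    [0,0,0]
  ],
  "roll": [0,0,0,0,0],
  "fingers": 0,
  "force": 12
}}

```text
clock: 4.1
position: [0.5019, 0.208, 0.1201]
orientation: [0.0, 0.737, 0.676, 0.0]
force: [-0.5, -0.2, 4.0]
finger_gap: 0.0134
grip_force: 12.0
```

Emit:
{"method": "carry_out", "body": {
  "translation": [
    [0,0.02,-0.047],
    [0,0.043,-0.09],
    [0,0.073,-0.13],
    [0,0.107,-0.167],
    [0,0.146,-0.198]
  ],
  "roll": [0,0,0,0,0]
}}

```text
clock: 4.6
position: [0.5412, 0.2045, 0.1793]
orientation: [-0.003, 0.737, 0.676, -0.003]
force: [-9.1, 2.2, 8.0]
finger_gap: 0.0138
grip_force: 12.0
```

Emit:
{"method": "carry_out", "body": {
  "translation": [
    [0,0.042,-0.027],
    [0,0.088,-0.047],
    [0,0.135,-0.063],
    [0,0.185,-0.072],
    [0,0.234,-0.076]
  ],
  "roll": [0,0,0,0,0]
}}

```text
clock: 5.1
position: [0.6152, 0.1981, 0.2023]
orientation: [-0.0, 0.737, 0.676, -0.0]
force: [-1.6, 0.8, -0.1]
finger_gap: 0.0136
grip_force: 12.0
```

Emit:
{"method": "carry_out", "body": {
  "translation": [
    [0,0.02,0.0],
    [0,0.04,0.002],
    [0,0.06,0.004],
    [0,0.077,0.008],
    [0,0.077,0.008]
  ],
  "roll": [0,0,0,0,0]
}}

```text
clock: 5.6
position: [0.6386, 0.1961, 0.1991]
orientation: [0.0, 0.737, 0.676, 0.0]
force: [0.7, 1.7, 2.0]
finger_gap: 0.0139
grip_force: 12.0
```

Emit:
{"method": "carry_out", "body": {
  "translation": [
    [0,0.006,0.001],
    [0,0.006,0.001],
    [0,0.006,0.001]
  ],
  "roll": [0,0,0]
}}

```text
clock: 5.9
position: [0.6391, 0.196, 0.1989]
orientation: [-0.0, 0.737, 0.676, -0.0]
force: [-3.0, 2.3, 3.6]
finger_gap: 0.0135
grip_force: 12.0
```

Emit:
{"method": "carry_out", "body": {
  "translation": [
    [0,0,0],
    [0,0,0],
    [0,0,0],
    [0,0,0],
    [0,0,0]
  ],
  "roll": [0,0,0,0,0],
  "fingers": 0.45
}}

```text
clock: 6.4
position: [0.64, 0.1956, 0.199]
orientation: [0.0, 0.737, 0.675, -0.0]
force: [0.3, -0.6, -0.1]
finger_gap: 0.0391
grip_force: 0.0
```

Emit:
{"method": "carry_out", "body": {
  "translation": [
    [0,0,-0.1],
    [0,0,-0.25],
    [0,0,-0.25],
    [0,0,-0.25]
  ],
  "roll": [0,0,0,0]
}}

```text
clock: 6.8
position: [0.6408, 0.1958, 0.2755]
orientation: [0.001, 0.737, 0.675, 0.001]
force: [0.1, 1.0, -0.9]
finger_gap: 0.0394
grip_force: 0.0
```

```bash
python3 - <<'E'
from h import *
ims,S=shot('side','s2')
P=S.reshape(-1,3);P=P[(abs(P[:,0]-.64)<.06)&(abs(P[:,1]-.212)<.06)&(P[:,2]>.185)&(P[:,2]<.215)];print(len(P),P.mean(0))
# hub
h=(.639,-.142,.25,135);go((.645,.05,.27,-45),h,(.639,-.142,.18,-45),(.639,-.142,.136,-45))
E
```

```text
101 [0.63842341 0.21101593 0.2003916 ]
now [0.6398 0.1957 0.2739] phi -5.02 f [ 0.1  0.5 -0.4] gap 0.0394 t 6.85
[-0.482, 0.06, 0.013] roll 0.444 -> phi -45.0
[-0.467, 0.438, 0.067] roll -0.0 -> phi -45.0
[0.0, 0.0, 0.233] roll -0.0 -> phi -45.0
[0.0, 0.0, 0.147] roll -0.0 -> phi -45.0
```

Emit:
{"method": "carry_out", "body": {
  "translation": [
    [-0.482,0.06,0.0],
    [-0.482,0.06,0.0],
    [-0.482,0.06,0.0],
    [-0.482,0.06,0.013],
    [-0.482,0.06,0.013]
  ],
  "roll": [0.444,0.444,0.444,0.444,0.444]
}}

```text
clock: 7.35
position: [0.6439, 0.0482, 0.2675]
orientation: [-0.001, 0.925, 0.379, -0.002]
force: [0.4, 1.0, 0.6]
finger_gap: 0.0396
grip_force: 0.0
```

Emit:
{"method": "carry_out", "body": {
  "translation": [
    [-0.467,0.438,0.067],
    [-0.467,0.438,0.067],
    [-0.467,0.438,0.067],
    [-0.467,0.438,0.2],
    [-0.467,0.438,0.3]
  ],
  "roll": [0,0,0,0,0]
}}

```text
clock: 7.85
position: [0.6389, -0.1462, 0.1788]
orientation: [0.001, 0.924, 0.381, 0.0]
force: [0.0, 0.8, -0.6]
finger_gap: 0.0394
grip_force: 0.0
```

Emit:
{"method": "carry_out", "body": {
  "translation": [
    [0,0,0],
    [0,0,0],
    [0,0,0]
  ],
  "roll": [0,0,0]
}}

```text
clock: 8.15
position: [0.64, -0.141, 0.1815]
orientation: [0.0, 0.924, 0.383, 0.001]
force: [0.3, 0.6, 0.2]
finger_gap: 0.0396
grip_force: 0.0
```

```bash
python3 - <<'E'
from h import *
go((.639,-.142,.136,-45))
E
```

```text
now [ 0.64   -0.141   0.1815] phi -44.91 f [0.3 0.6 0.2] gap 0.0396 t 8.15
[-0.005, -0.0, 0.152] roll 0.001 -> phi -45.0
```

Emit:
{"method": "carry_out", "body": {
  "translation": [
    [-0.005,0,0.1],
    [-0.005,0,0.152],
    [-0.005,0,0.152],
    [-0.005,0,0.152]
  ],
  "roll": [0,0,0,0]
}}

```text
clock: 8.55
position: [0.6393, -0.1423, 0.1363]
orientation: [0.001, 0.924, 0.384, 0.001]
force: [1.0, -0.9, -0.3]
finger_gap: 0.0398
grip_force: 0.0
```

Emit:
{"method": "carry_out", "body": {
  "translation": [
    [0,0,0],
    [0,0,0],
    [0,0,0],
    [0,0,0],
    [0,0,0]
  ],
  "roll": [0,0,0,0,0],
  "fingers": 0,
  "force": 25
}}

```text
clock: 9.05
position: [0.6384, -0.143, 0.1353]
orientation: [0.0, 0.924, 0.383, 0.0]
force: [0.7, 0.7, 4.9]
finger_gap: 0.0139
grip_force: 25.0
```

Emit:
{"method": "carry_out", "body": {
  "translation": [
    [0,0,0],
    [0,0,0],
    [0,0,0],
    [0,0,0],
    [0,0,0]
  ],
  "roll": [-0.08,-0.16,-0.24,-0.32,-0.4]
}}

```text
clock: 9.55
position: [0.6385, -0.1426, 0.1353]
orientation: [0.0, 0.759, 0.651, 0.001]
force: [-0.1, 1.4, 5.2]
finger_gap: 0.0151
grip_force: 26.0
```

Emit:
{"method": "carry_out", "body": {
  "translation": [
    [0,0,0],
    [0,0,0],
    [0,0,0]
  ],
  "roll": [0,0,0]
}}

```text
clock: 9.85
position: [0.6384, -0.1428, 0.1353]
orientation: [0.0, 0.761, 0.649, 0.0]
force: [0.0, 1.3, 5.2]
finger_gap: 0.0142
grip_force: 25.0
```

Emit:
{"method": "carry_out", "body": {
  "translation": [
    [0,0,0],
    [0,0,0],
    [0,0,0],
    [0,0,0]
  ],
  "roll": [0,0,0,0],
  "fingers": 0.45
}}

```text
clock: 10.25
position: [0.6379, -0.1429, 0.1343]
orientation: [-0.0, 0.76, 0.65, -0.0]
force: [-0.7, -0.2, 0.9]
finger_gap: 0.0388
grip_force: 0.0
```

Emit:
{"method": "carry_out", "body": {
  "translation": [
    [0,0,-0.1],
    [0,0,-0.25],
    [0,0,-0.4],
    [0,0,-0.4]
  ],
  "roll": [0,0,0,0]
}}

```text
clock: 10.65
position: [0.6419, -0.1441, 0.2618]
orientation: [0.005, 0.76, 0.65, 0.003]
force: [1.1, 0.1, -0.6]
finger_gap: 0.0395
grip_force: 0.0
```

```bash
python3 - <<'E'
from h import *
go((.50,-.24,.25,-30),(.42,-.34,.2,-45))
E
```

```text
now [ 0.6419 -0.1441  0.2618] phi -8.98 f [ 1.1  0.1 -0.6] gap 0.0395 t 10.65
[-0.389, -0.417, 0.039] roll 0.234 -> phi -30.0
[-0.422, -0.064, 0.167] roll 0.167 -> phi -45.0
```

Emit:
{"method": "carry_out", "body": {
  "translation": [
    [-0.389,-0.417,0.0],
    [-0.389,-0.417,0.039],
    [-0.389,-0.417,0.039],
    [-0.389,-0.417,0.039]
  ],
  "roll": [0.234,0.234,0.234,0.234],
  "fingers": 1
}}

```text
clock: 11.05
position: [0.4924, -0.2397, 0.2418]
orientation: [-0.001, 0.867, 0.498, -0.001]
force: [-1.0, -0.1, -0.9]
finger_gap: 0.0678
grip_force: 0.0
```

Emit:
{"method": "carry_out", "body": {
  "translation": [
    [-0.422,-0.064,0.167],
    [-0.422,-0.064,0.167],
    [-0.422,-0.064,0.167],
    [-0.422,-0.064,0.167],
    [-0.422,-0.064,0.167]
  ],
  "roll": [0.167,0.167,0.167,0.167,0.167]
}}

```text
clock: 11.55
position: [0.4157, -0.3387, 0.1921]
orientation: [-0.001, 0.924, 0.381, -0.0]
force: [0.4, 0.6, -0.0]
finger_gap: 0.0878
grip_force: 0.0
```

```bash
cat >> h.py <<'E'
def sq(im,W,z,box,tag):pass
def dial(im,W):
    P=W.reshape(-1,3);c=np.array([.639,-.142])
    h=P[(np.hypot(*(P[:,:2]-c).T)<.05)&(P[:,2]>.130)&(P[:,2]<.145)]
    print('hub',len(h),cv2.minAreaRect((h[:,:2]*1000).astype(np.float32)) if len(h)>5 else '')
    I=im.reshape(-1,3);m=(I.max(1)<60)&(abs(P[:,2]-.052)<.006)&(np.hypot(P[:,0]-.53,P[:,1]+.16)<.065)
    if m.sum()>10: print('pad',m.sum(),cv2.minAreaRect((P[m][:,:2]*1000).astype(np.float32)))
E
python3 - <<'E'
from h import *
im,W=shot('top','t3');ims,S=shot('side','s3')
print('top');dial(im,W);print('side');dial(ims,S)
for c in[(.436,.310),(.438,.205),(.399,-.337)]:
    for A in(W,S):
        try:print(flange(A,c))
        except Exception as e:print('x')
cv2.imwrite('pics/v3.png',np.hstack([cv2.resize(im[140:300,210:450],(400,267)),cv2.resize(ims[220:440,250:500],(400,267))]))
go()
E
```

```text
top
hub 116 ((639.9364624023438, -142.01113891601562), (70.07354736328125, 15.318056106567383), 81.85619354248047)
pad 501 ((532.6629638671875, -161.22286987304688), (74.4234390258789, 73.94273376464844), 9.55324649810791)
side
hub 21 ((639.2267456054688, -112.52593231201172), (14.158440589904785, 7.096491813659668), 44.06417465209961)
pad 212 ((528.815673828125, -159.96246337890625), (79.70955657958984, 80.25013732910156), 9.335904121398926)
(array([0.4369, 0.3096]), 154, array([435.3, 312.3]), array([76.8, 80.9]), 55.2)
(array([0.4349, 0.3105]), 158, array([436.9, 310.7]), array([69.7, 62.7]), 34.5)
(array([0.4375, 0.2053]), 152, array([436.3, 208.8]), array([85. , 79.6]), 49.4)
(array([0.4376, 0.2035]), 176, array([438.9, 204.9]), array([69.8, 62.5]), 31.0)
(array([ 0.407 , -0.3345]), 31, array([ 414.6, -322.9]), array([55.4, 88.8]), 58.7)
(array([ 0.3975, -0.3357]), 355, array([ 396.7, -336.8]), array([62.4, 60.6]), 53.3)
now [ 0.417  -0.3381  0.193 ] phi -45.04 f [-0.8  0.   0.2] gap 0.0879 t 11.65
```

View pics/v3.png

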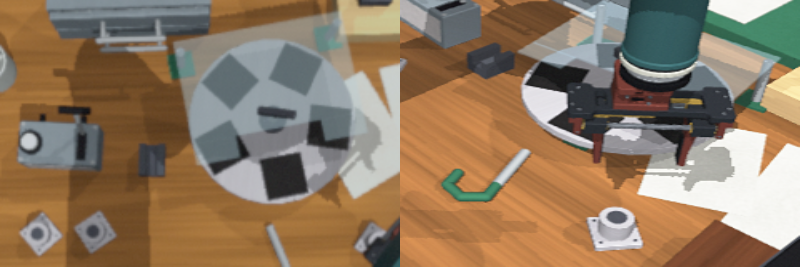

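The dial is clicked in with an empty pad at the front, at about (284,176) in the left view, and the table yaw is about 9.5°. The third bush is at (615,225) in the right view, clear of its neighbours, so I'll grasp it now.

```bash
python3 - <<'E'
from h import *
go((.3988,-.3363,.10,-38),(.3988,-.3363,.038,-38))
E
```

```text
now [ 0.417  -0.3381  0.193 ] phi -45.04 f [-0.8  0.   0.2] gap 0.0879 t 11.65
[-0.039, -0.047, 0.31] roll -0.078 -> phi -38.0
[0.0, 0.0, 0.207] roll -0.0 -> phi -38.0
```

Emit:
{"method": "carry_out", "body": {
  "translation": [
    [-0.039,-0.047,0.1],
    [-0.039,-0.047,0.2],
    [-0.039,-0.047,0.31],
    [-0.039,-0.047,0.31],
    [-0.039,-0.047,0.31]
  ],
  "roll": [-0.078,-0.078,-0.078,-0.078,-0.078]
}}

```text
clock: 12.15
position: [0.3989, -0.3362, 0.1002]
orientation: [-0.0, 0.899, 0.439, -0.0]
force: [0.4, 0.0, -0.3]
finger_gap: 0.0877
grip_force: 0.0
```

```bash
python3 - <<'E'
from h import *
go((.3988,-.3363,.038,-38))
E
```

```text
now [ 0.3989 -0.3362  0.1002] phi -37.95 f [ 0.4  0.  -0.3] gap 0.0877 t 12.15
[-0.0, -0.0, 0.207] roll 0.001 -> phi -38.0
```

Emit:
{"method": "carry_out", "body": {
  "translation": [
    [0,0,0.08],
    [0,0,0.16],
    [0,0,0.207],
    [0,0,0.207]
  ],
  "roll": [0,0,0,0]
}}

```text
clock: 12.55
position: [0.3988, -0.3369, 0.038]
orientation: [0.0, 0.899, 0.438, 0.0]
force: [0.4, -0.1, 0.4]
finger_gap: 0.0876
grip_force: 0.0
```

Emit:
{"method": "carry_out", "body": {
  "translation": [
    [0,0,0],
    [0,0,0],
    [0,0,0],
    [0,0,0],
    [0,0,0]
  ],
  "roll": [0,0,0,0,0],
  "fingers": 0,
  "force": 25
}}

```text
clock: 13.05
position: [0.3983, -0.3372, 0.0382]
orientation: [0.0, 0.899, 0.438, 0.0]
force: [0.1, -0.4, 0.4]
finger_gap: 0.0512
grip_force: 0.0
```

Emit:
{"method": "carry_out", "body": {
  "translation": [
    [0,0,-0.05],
    [0,0,-0.2],
    [0,0,-0.35],
    [0,0,-0.5],
    [0,0,-0.5]
  ],
  "roll": [0,0,0,0,0]
}}

```text
clock: 13.55
position: [0.4007, -0.3398, 0.1933]
orientation: [0.005, 0.899, 0.438, 0.001]
force: [0.4, -0.7, -3.0]
finger_gap: 0.0431
grip_force: 25.0
```

```bash
python3 - <<'E'
from h import *
im,W=shot('side','s4')
P=W.reshape(-1,3);p=arm.sense()['position'];print(p)
k=P[(np.hypot(P[:,0]-p[0],P[:,1]-p[1])<.05)&(P[:,2]>.13)&(P[:,2]<.185)]
print(len(k),k[:,2].min())
go((.5305,-.1602,.2,-80.5),(.5305,-.1602,.0905,-80.5))
E
```

```text
[ 0.39944497 -0.33846476  0.19041784]
735 0.1422458264493135
now [ 0.3994 -0.3385  0.1904] phi -38.05 f [-0.4 -0.8 -4.3] gap 0.0434 t 13.6
[0.737, -0.022, -0.032] roll 0.472 -> phi -80.5
[0.0, 0.0, 0.365] roll -0.0 -> phi -80.5
```

```bash
python3 - <<'E'
from h import *
im,_=shot('side','s5')
cv2.imwrite('pics/v5.png',cv2.resize(im[230:390,280:440],(600,600),interpolation=2))
W=np.load('pics/s5.npy');P=W.reshape(-1,3);p=arm.sense()['position']
m=(np.hypot(P[:,0]-p[0],P[:,1]-p[1])<.05)&(P[:,2]<.19)&(P[:,2]>.1)
q=P[m];h=np.histogram(q[:,2],bins=np.arange(.12,.192,.004));print(p,h[0].tolist())
go()
E
```

```text
[ 0.39822298 -0.33710389  0.18826973] [0, 0, 0, 0, 1, 33, 60, 183, 174, 41, 32, 33, 41, 55, 53, 71, 286]
now [ 0.3982 -0.3371  0.1883] phi -38.04 f [ 0.  -0.2 -3.2] gap 0.0437 t 13.65
```

View pics/v5.png

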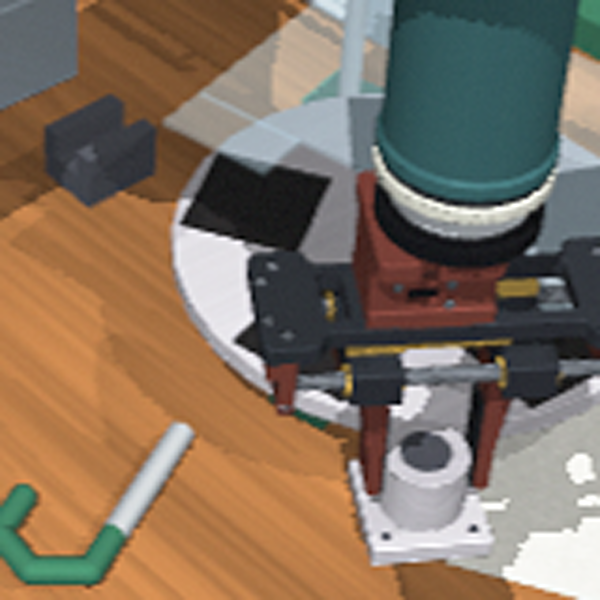

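The right-hand bush hangs upright and straight in the fingers. It was gripped about 10 mm lower than planned, because the fingers need more time to close. Its underside is about 48 mm below the TCP.

```bash
python3 - <<'E'
from h import *
go((.5305,-.1602,.18,-80.5),(.5305,-.1602,.105,-80.5))
E
```

```text
now [ 0.3982 -0.3371  0.1883] phi -38.04 f [ 0.  -0.2 -3.2] gap 0.0437 t 13.65
[0.736, -0.016, 0.028] roll 0.472 -> phi -80.5
[0.0, 0.0, 0.25] roll -0.0 -> phi -80.5
```

Emit:
{"method": "carry_out", "body": {
  "translation": [
    [0.15,0,0],
    [0.3,0,0],
    [0.45,0,0],
    [0.6,-0.016,0.028],
    [0.736,-0.016,0.028]
  ],
  "roll": [0.094,0.188,0.282,0.376,0.472]
}}

```text
clock: 14.15
position: [0.5269, -0.1596, 0.1758]
orientation: [-0.002, 0.994, 0.107, -0.003]
force: [-0.1, -0.2, -2.7]
finger_gap: 0.0439
grip_force: 25.0
```

Emit:
{"method": "carry_out", "body": {
  "translation": [
    [0,0,0],
    [0,0,0],
    [0,0,0],
    [0,0,0.1],
    [0,0,0.1]
  ],
  "roll": [0,0,0,0,0]
}}

```text
clock: 14.65
position: [0.5253, -0.1625, 0.1463]
orientation: [-0.002, 0.994, 0.109, -0.003]
force: [-1.5, 0.2, -3.8]
finger_gap: 0.0436
grip_force: 25.0
```

```bash
python3 - <<'E'
from h import *
im,W=shot('side','s6')
P=W.reshape(-1,3);p=arm.sense()['position']
m=(np.hypot(P[:,0]-p[0],P[:,1]-p[1])<.048)&(P[:,2]<p[2]-.03)&(P[:,2]>p[2]-.06);q=P[m]
print(p,np.histogram(p[2]-q[:,2],bins=np.arange(.03,.06,.003)))
go((.5305,-.1602,.105,-80.5))
E
```

```text
[ 0.52615642 -0.16271859  0.14765151] (array([ 16,  24, 109, 117,  42,  31,  22,   5,   0]), array([0.03 , 0.033, 0.036, 0.039, 0.042, 0.045, 0.048, 0.051, 0.054,
       0.057]))
now [ 0.5262 -0.1627  0.1477] phi -77.5 f [-0.8 -1.  -3.5] gap 0.0437 t 14.7
[0.016, -0.005, 0.142] roll 0.033 -> phi -80.5
```

Emit:
{"method": "carry_out", "body": {
  "translation": [
    [0.016,-0.005,0.03],
    [0.016,-0.005,0.08],
    [0.016,-0.005,0.13],
    [0.016,-0.005,0.13],
    [0.016,-0.005,0.13]
  ],
  "roll": [0.033,0.033,0.033,0.033,0.033]
}}

```text
clock: 15.2
position: [0.5331, -0.1605, 0.1111]
orientation: [0.0, 0.997, 0.083, -0.0]
force: [0.3, -0.1, -3.2]
finger_gap: 0.0436
grip_force: 25.0
```

```bash
python3 - <<'E'
from h import *
go((.5305,-.1602,.105,-80.5))
E
```

```text
now [ 0.5331 -0.1605  0.1111] phi -80.43 f [ 0.3 -0.1 -3.2] gap 0.0436 t 15.2
[-0.008, -0.002, 0.02] roll 0.001 -> phi -80.5
```

Emit:
{"method": "carry_out", "body": {
  "translation": [
    [-0.008,-0.002,0.014],
    [-0.008,-0.002,0.02],
    [-0.008,-0.002,0.024],
    [-0.008,-0.002,0.024]
  ],
  "roll": [0,0,0,0]
}}

```text
clock: 15.6
position: [0.5307, -0.1597, 0.1032]
orientation: [0.0, 0.996, 0.084, 0.0]
force: [0.3, -0.1, -3.4]
finger_gap: 0.0437
grip_force: 25.0
```

Emit:
{"method": "carry_out", "body": {
  "translation": [
    [0,0,0.003],
    [0,0,0.003]
  ],
  "roll": [0,0]
}}

```text
clock: 15.8
position: [0.5307, -0.1597, 0.1022]
orientation: [0.0, 0.996, 0.084, -0.0]
force: [0.5, -0.5, -3.0]
finger_gap: 0.0435
grip_force: 25.0
```

Emit:
{"method": "carry_out", "body": {
  "translation": [
    [0,0,0.003],
    [0,0,0.003]
  ],
  "roll": [0,0]
}}

```text
clock: 16.0
position: [0.5306, -0.1598, 0.1018]
orientation: [0.0, 0.996, 0.084, -0.0]
force: [-3.0, -0.4, 2.2]
finger_gap: 0.0435
grip_force: 25.0
```

Contact has been made. I'll release, rise and look.

Emit:
{"method": "carry_out", "body": {
  "translation": [
    [0,0,0],
    [0,0,0],
    [0,0,0],
    [0,0,0],
    [0,0,0]
  ],
  "roll": [0,0,0,0,0],
  "fingers": 0.85
}}

```text
clock: 16.5
position: [0.5308, -0.1597, 0.1013]
orientation: [0.0, 0.996, 0.084, -0.0]
force: [-0.2, -0.7, 0.2]
finger_gap: 0.0742
grip_force: 0.0
```

Emit:
{"method": "carry_out", "body": {
  "translation": [
    [0,0,-0.1],
    [0,0,-0.25],
    [0,0,-0.42],
    [0,0,-0.5],
    [0,0,-0.5]
  ],
  "roll": [0,0,0,0,0]
}}

```text
clock: 17.0
position: [0.5333, -0.1607, 0.2559]
orientation: [0.002, 0.996, 0.084, 0.004]
force: [-0.4, -0.6, -0.8]
finger_gap: 0.0743
grip_force: 0.0
```

```bash
cat >> h.py <<'E'
def placed(W,c=(.5305,-.1602)):
    P=W.reshape(-1,3);d=np.hypot(P[:,0]-c[0],P[:,1]-c[1])
    b=P[(d<.035)&(P[:,2]>.092)&(P[:,2]<.106)]
    f=P[(d<.055)&(P[:,2]>.0585)&(P[:,2]<.07)]
    for q in(b,f):
        if len(q)>5:
            r=cv2.minAreaRect((q[:,:2]*1000).astype(np.float32));print(len(q),np.round(r[0],1),np.round(r[1],1),round(r[2],1))
E
python3 - <<'E'
from h import *
for n in('top','side'):
    im,W=shot(n,n+'7');print(n);placed(W)
    for c in[(.436,.310),(.438,.205)]:
        try:print(flange(W,c))
        except Exception:print('x')
go((.639,-.142,.25,-8.5))
E
```

```text
top
33 [ 515.8 -165.3] [12.9 29.6] 10.0
60 [ 508.3 -172.6] [20.1 48.1] 26.7
(array([0.4168, 0.3241]), 40, array([417.5, 327. ]), array([87.2, 84.3]), 49.4)
(array([0.4374, 0.206 ]), 152, array([438.6, 205.9]), array([83. , 82.1]), 80.8)
side
236 [ 530.5 -158.6] [48.1 40.6] 41.8
289 [ 530.9 -159.4] [65.  61.8] 12.6
(array([0.4172, 0.3224]), 38, array([411.3, 325.3]), array([67.9, 78.1]), 49.9)
(array([0.4371, 0.2031]), 178, array([436.6, 204.7]), array([65.4, 62.5]), 31.8)
now [ 0.5307 -0.1596  0.2514] phi -80.4 f [-0.5  0.1 -0.3] gap 0.0749 t 17.1
[0.366, 0.002, 0.005] roll -0.799 -> phi -8.5
```

Bush placed within about 2 mm and upright. One of the other two has been knocked aside, so I'll find it again later. Next I'll click the dial on.

Emit:
{"method": "carry_out", "body": {
  "translation": [
    [0.366,0.002,0.005],
    [0.366,0.002,0.005],
    [0.366,0.002,0.005],
    [0.366,0.002,0.005],
    [0.366,0.002,0.005]
  ],
  "roll": [-0.09,-0.18,-0.27,-0.36,-0.45],
  "fingers": 0.45
}}

```text
clock: 17.6
position: [0.6383, -0.1412, 0.2464]
orientation: [-0.002, 0.905, 0.426, -0.002]
force: [-1.0, 0.0, 0.5]
finger_gap: 0.0408
grip_force: 0.0
```

Emit:
{"method": "carry_out", "body": {
  "translation": [
    [0,0,0],
    [0,0,0],
    [0,0,0],
    [0,0,0],
    [0,0,0]
  ],
  "roll": [-0.09,-0.18,-0.27,-0.349,-0.349]
}}

```text
clock: 18.1
position: [0.6378, -0.1416, 0.2471]
orientation: [-0.002, 0.757, 0.653, -0.001]
force: [0.1, 0.2, -0.8]
finger_gap: 0.0395
grip_force: 0.0
```

Emit:
{"method": "carry_out", "body": {
  "translation": [
    [0,0,0],
    [0,0,0.1],
    [0,0,0.2],
    [0,0,0.2],
    [0,0,0.2]
  ],
  "roll": [0,0,0,0,0]
}}

```text
clock: 18.6
position: [0.6386, -0.1418, 0.1893]
orientation: [-0.001, 0.758, 0.652, -0.001]
force: [0.5, -0.3, 0.7]
finger_gap: 0.0394
grip_force: 0.0
```

```bash
python3 - <<'E'
from h import *
go((.639,-.142,.136,-8.5))
E
```

```text
now [ 0.6386 -0.1418  0.1893] phi -8.58 f [ 0.5 -0.3  0.7] gap 0.0394 t 18.6
[-0.001, 0.002, 0.178] roll -0.001 -> phi -8.5
```

Emit:
{"method": "carry_out", "body": {
  "translation": [
    [0,0,0.1],
    [0,0,0.178],
    [0,0,0.178],
    [0,0,0.178]
  ],
  "roll": [0,0,0,0]
}}

```text
clock: 19.0
position: [0.6399, -0.1422, 0.1379]
orientation: [0.001, 0.758, 0.653, 0.0]
force: [0.5, -1.5, 0.4]
finger_gap: 0.0394
grip_force: 0.0
```

Emit:
{"method": "carry_out", "body": {
  "translation": [
    [0,0,0],
    [0,0,0],
    [0,0,0],
    [0,0,0],
    [0,0,0]
  ],
  "roll": [0,0,0,0,0],
  "fingers": 0,
  "force": 25
}}

```text
clock: 19.5
position: [0.6386, -0.1419, 0.1373]
orientation: [-0.0, 0.758, 0.653, -0.0]
force: [-3.8, 0.4, 6.3]
finger_gap: 0.0137
grip_force: 25.0
```

Emit:
{"method": "carry_out", "body": {
  "translation": [
    [0,0,0],
    [0,0,0],
    [0,0,0],
    [0,0,0],
    [0,0,0]
  ],
  "roll": [-0.01,-0.03,-0.07,-0.12,-0.17]
}}

```text
clock: 20.0
position: [0.6387, -0.141, 0.1373]
orientation: [-0.001, 0.663, 0.748, 0.001]
force: [-3.5, 3.5, 6.8]
finger_gap: 0.0178
grip_force: 32.4
```

Emit:
{"method": "carry_out", "body": {
  "translation": [
    [0,0,0],
    [0,0,0],
    [0,0,0],
    [0,0,0],
    [0,0,0]
  ],
  "roll": [-0.05,-0.1,-0.15,-0.2,-0.25]
}}

```text
clock: 20.5
position: [0.638, -0.1424, 0.1373]
orientation: [-0.0, 0.503, 0.864, -0.001]
force: [-4.8, -1.2, 6.5]
finger_gap: 0.0138
grip_force: 25.0
```

Emit:
{"method": "carry_out", "body": {
  "translation": [
    [0,0,0],
    [0,0,0],
    [0,0,0],
    [0,0,0],
    [0,0,0]
  ],
  "roll": [-0.05,-0.1,-0.15,-0.2,-0.25]
}}

```text
clock: 21.0
position: [0.6378, -0.1426, 0.1373]
orientation: [-0.001, 0.326, 0.945, -0.001]
force: [-5.7, -2.3, 6.1]
finger_gap: 0.0145
grip_force: 26.0
```

Emit:
{"method": "carry_out", "body": {
  "translation": [
    [0,0,0],
    [0,0,0],
    [0,0,0],
    [0,0,0],
    [0,0,0]
  ],
  "roll": [-0.05,-0.09,-0.12,-0.13,-0.13]
}}

```text
clock: 21.5
position: [0.6381, -0.1429, 0.1373]
orientation: [-0.001, 0.229, 0.973, -0.001]
force: [-5.3, -2.9, 5.3]
finger_gap: 0.0139
grip_force: 25.0
```

Emit:
{"method": "carry_out", "body": {
  "translation": [
    [0,0,0],
    [0,0,0],
    [0,0,0],
    [0,0,0]
  ],
  "roll": [0,0,0,0]
}}

```text
clock: 21.9
position: [0.6381, -0.1429, 0.1373]
orientation: [-0.001, 0.229, 0.973, -0.001]
force: [-5.1, -2.4, 5.6]
finger_gap: 0.014
grip_force: 25.0
```

Emit:
{"method": "carry_out", "body": {
  "translation": [
    [0,0,0],
    [0,0,0],
    [0,0,0],
    [0,0,0]
  ],
  "roll": [0,0,0,0],
  "fingers": 0.45
}}

```text
clock: 22.3
position: [0.6392, -0.1418, 0.1363]
orientation: [0.0, 0.229, 0.973, 0.0]
force: [-0.4, -0.2, -0.2]
finger_gap: 0.0389
grip_force: 0.0
```

Emit:
{"method": "carry_out", "body": {
  "translation": [
    [0,0,-0.1],
    [0,0,-0.25],
    [0,0,-0.4],
    [0,0,-0.4],
    [0,0,-0.4]
  ],
  "roll": [0,0,0,0,0]
}}

```text
clock: 22.8
position: [0.6398, -0.142, 0.2578]
orientation: [0.001, 0.229, 0.973, -0.0]
force: [-0.6, 0.2, -1.0]
finger_gap: 0.0396
grip_force: 0.0
```

```bash
python3 - <<'E'
from h import *
im,W=shot('top','t8');ims,S=shot('side','s8')
for A in(W,S):
  P=A.reshape(-1,3)
  m=(P[:,2]>.036)&(P[:,2]<.06)&(P[:,0]<.49)&(P[:,0]>.36)&(P[:,1]>.15)&(P[:,1]<.42)
  q=P[m]; q=q[q[:,1].argsort()]; print(len(q), q[[0,len(q)//4,len(q)//2,3*len(q)//4,-1],:2].round(3).tolist())
  for c in[(.41,.327),(.438,.205)]:
        try:print(flange(A,c))
        except Exception:print('x')
go((.55,.1,.25,38),(.44,.205,.18,38))
E
```

```text
317 [[0.442, 0.184], [0.452, 0.206], [0.413, 0.311], [0.389, 0.332], [0.405, 0.353]]
(array([0.406 , 0.3322]), 159, array([401.8, 332.3]), array([82.5, 86.9]), 67.5)
(array([0.4375, 0.2049]), 156, array([439.3, 205.4]), array([82. , 85.7]), 81.9)
363 [[0.434, 0.181], [0.433, 0.201], [0.449, 0.224], [0.419, 0.328], [0.408, 0.355]]
(array([0.4051, 0.3316]), 167, array([400.1, 327. ]), array([73.6, 65.1]), 47.9)
(array([0.4361, 0.2038]), 176, array([437.5, 204.4]), array([68. , 61.9]), 31.4)
now [ 0.6382 -0.1416  0.255 ] phi 63.51 f [-0.7 -0.6 -1.1] gap 0.0397 t 22.9
[0.622, 0.59, 0.017] roll 0.283 -> phi 38.0
[0.502, -0.073, 0.233] roll -0.0 -> phi 38.0
```

```bash
cat >> h.py <<'E'
def yaw(Ws,c):
    best=[]
    for W in Ws:
        P=W.reshape(-1,3);d=P[:,:2]-c;r=np.hypot(*d.T);k=(r<.05)&(r>.024);d=d[k];on=np.where(P[k,2]>.006,1,-1)
        sc=[]
        for a in range(0,90):
            t=np.radians(a);q=np.abs(np.c_[d@[np.cos(t),np.sin(t)],d@[-np.sin(t),np.cos(t)]]).max(1)
            sc.append((on*np.where(q<.030,1,-1)).sum()/len(on))
        sc=np.array(sc);best.append((int(sc.argmax()),sc.max().round(2)))
    return best
E
python3 - <<'E'
from h import *
W=[np.load('pics/t8.npy'),np.load('pics/s8.npy')]
print(yaw(W,np.array([.437,.2045])),yaw(W,np.array([.4055,.332])))
E
```

```text
[(30, np.float64(0.78)), (31, np.float64(0.64))] [(42, np.float64(0.85)), (37, np.float64(0.67))]
```

Emit:
{"method": "carry_out", "body": {
  "translation": [
    [0.622,0.59,0.017],
    [0.622,0.59,0.017],
    [0.622,0.59,0.017],
    [0.622,0.59,0.017],
    [0.622,0.59,0.017]
  ],
  "roll": [0.283,0.283,0.283,0.283,0.283],
  "fingers": 0.8
}}

```text
clock: 23.4
position: [0.5513, 0.0944, 0.2493]
orientation: [-0.002, 0.438, 0.899, -0.001]
force: [0.4, -0.6, 0.5]
finger_gap: 0.0698
grip_force: 0.0
```

Emit:
{"method": "carry_out", "body": {
  "translation": [
    [0.1,0,0],
    [0.2,0,0],
    [0.2,0,0]
  ],
  "roll": [0,0,0]
}}

```text
clock: 23.7
position: [0.5126, 0.1425, 0.2494]
orientation: [-0.003, 0.437, 0.9, -0.001]
force: [-0.1, 0.1, 0.2]
finger_gap: 0.0701
grip_force: 0.0
```

```bash
python3 - <<'E'
from h import *
go((.437,.2045,.10,35))
E
```

```text
now [0.5126 0.1425 0.2494] phi 38.23 f [-0.1  0.1  0.2] gap 0.0701 t 23.7
[0.318, -0.07, 0.498] roll 0.036 -> phi 35.0
```

Emit:
{"method": "carry_out", "body": {
  "translation": [
    [0.318,-0.07,0.1],
    [0.318,-0.07,0.25],
    [0.318,-0.07,0.4],
    [0.318,-0.07,0.498],
    [0.318,-0.07,0.498]
  ],
  "roll": [0.086,0.086,0.086,0.086,0.086]
}}

```text
clock: 24.2
position: [0.4354, 0.2006, 0.0964]
orientation: [-0.005, 0.497, 0.868, -0.005]
force: [-0.6, -0.6, 0.4]
finger_gap: 0.0704
grip_force: 0.0
```

Emit:
{"method": "carry_out", "body": {
  "translation": [
    [0,0,0],
    [0,0,0],
    [0,0,0]
  ],
  "roll": [0,0,0]
}}

```text
clock: 24.5
position: [0.4435, 0.2025, 0.1041]
orientation: [0.002, 0.498, 0.867, 0.002]
force: [-0.6, 0.6, 0.3]
finger_gap: 0.0701
grip_force: 0.0
```

```bash
python3 - <<'E'
from h import *
go((.437,.2045,.037,30.5))
E
```

```text
now [0.4435 0.2025 0.1041] phi 30.26 f [-0.6  0.6  0.3] gap 0.0701 t 24.5
[0.017, -0.015, 0.224] roll -0.003 -> phi 30.5
```

Emit:
{"method": "carry_out", "body": {
  "translation": [
    [0.017,-0.015,0],
    [0.017,-0.015,0.1],
    [0.017,-0.015,0.18],
    [0.017,-0.015,0.224],
    [0.017,-0.015,0.224]
  ],
  "roll": [0,0,0,0,0]
}}

```text
clock: 25.0
position: [0.4338, 0.2042, 0.0343]
orientation: [-0.001, 0.498, 0.867, -0.001]
force: [0.5, -0.1, 0.4]
finger_gap: 0.0705
grip_force: 0.0
```

Emit:
{"method": "carry_out", "body": {
  "translation": [
    [0,0,0],
    [0,0,0],
    [0,0,0],
    [0,0,0],
    [0,0,0]
  ],
  "roll": [0,0,0,0,0],
  "fingers": 0,
  "force": 25
}}

```text
clock: 25.5
position: [0.4355, 0.2047, 0.0357]
orientation: [0.001, 0.498, 0.867, 0.001]
force: [-0.4, 0.4, 7.4]
finger_gap: 0.0437
grip_force: 25.0
```

Emit:
{"method": "carry_out", "body": {
  "translation": [
    [0,0,0],
    [0,0,0],
    [0,0,0],
    [0,0,0]
  ],
  "roll": [0,0,0,0]
}}

```text
clock: 25.9
position: [0.4355, 0.2047, 0.0357]
orientation: [0.001, 0.498, 0.867, 0.001]
force: [-0.2, 0.1, 7.4]
finger_gap: 0.0434
grip_force: 25.0
```

Emit:
{"method": "carry_out", "body": {
  "translation": [
    [0,0,-0.05],
    [0,0,-0.2],
    [0,0,-0.35],
    [0,0,-0.5],
    [0,0,-0.5]
  ],
  "roll": [0,0,0,0,0]
}}

```text
clock: 26.4
position: [0.4384, 0.2057, 0.1903]
orientation: [0.004, 0.498, 0.867, 0.004]
force: [1.9, 0.3, -2.1]
finger_gap: 0.0436
grip_force: 25.0
```

Emit:
{"method": "carry_out", "body": {
  "translation": [
    [0,0,0],
    [0,0,0],
    [0,0,0]
  ],
  "roll": [0,0,0]
}}

```text
clock: 26.7
position: [0.4332, 0.204, 0.183]
orientation: [-0.001, 0.498, 0.867, -0.002]
force: [0.2, -0.3, -1.8]
finger_gap: 0.0436
grip_force: 25.0
```

```bash
python3 - <<'E'
from h import *
im,W=shot('side','s9')
P=W.reshape(-1,3);p=arm.sense()['position']
m=(np.hypot(P[:,0]-p[0],P[:,1]-p[1])<.048)&(P[:,2]<p[2]-.01)&(P[:,2]>p[2]-.07);q=P[m]
print(p,np.histogram(p[2]-q[:,2],bins=np.arange(.015,.06,.003)))
go((.51,.03,.19,60),(.5305,-.1602,.17,99.5),(.5305,-.1602,.093,99.5),phi=1)
E
```

```text
[0.43341228 0.20402963 0.1830814 ] (array([15, 26, 88, 64, 29, 32, 10,  3,  0,  0,  0,  0,  0,  0]), array([0.015, 0.018, 0.021, 0.024, 0.027, 0.03 , 0.033, 0.036, 0.039,
       0.042, 0.045, 0.048, 0.051, 0.054, 0.057]))
now [0.4334 0.204  0.1831] phi 30.3 f [ 0.3  0.8 -2.5] gap 0.044 t 26.75
[-0.63, -0.072, -0.023] roll -0.33 -> phi 60.0
[-0.376, -0.515, 0.067] roll -0.439 -> phi 99.5
[0.0, 0.0, 0.257] roll -0.0 -> phi 99.5
```

Emit:
{"method": "carry_out", "body": {
  "translation": [
    [-0.13,-0.015,-0.02],
    [-0.26,-0.03,-0.023],
    [-0.39,-0.045,-0.023],
    [-0.52,-0.06,-0.023],
    [-0.63,-0.072,-0.023]
  ],
  "roll": [-0.07,-0.14,-0.21,-0.28,-0.33]
}}

```text
clock: 27.25
position: [0.5114, 0.0286, 0.1905]
orientation: [-0.001, 0.257, 0.966, -0.0]
force: [0.1, -0.9, -3.3]
finger_gap: 0.044
grip_force: 25.0
```

Emit:
{"method": "carry_out", "body": {
  "translation": [
    [-0.09,-0.12,0],
    [-0.18,-0.24,0],
    [-0.27,-0.36,0],
    [-0.33,-0.45,0],
    [-0.376,-0.515,0.03]
  ],
  "roll": [-0.09,-0.18,-0.27,-0.36,-0.439]
}}

```text
clock: 27.75
position: [0.5322, -0.1627, 0.1822]
orientation: [-0.0, -0.085, 0.996, -0.0]
force: [-0.1, 0.9, -2.6]
finger_gap: 0.0436
grip_force: 25.0
```

Emit:
{"method": "carry_out", "body": {
  "translation": [
    [0,0,0],
    [0,0,0],
    [0,0,0],
    [0,0,0]
  ],
  "roll": [0,0,0,0]
}}

```text
clock: 28.15
position: [0.5317, -0.1586, 0.1827]
orientation: [-0.0, -0.083, 0.997, 0.0]
force: [0.3, 1.2, -1.8]
finger_gap: 0.0435
grip_force: 25.0
```

```bash
python3 - <<'E'
from h import *
im,W=shot('top','t9');dial(im,W)
go((.5305,-.1602,.100,99.5))
E
```

```text
hub 102 ((639.0846557617188, -141.66847229003906), (13.327653884887695, 69.88322448730469), 62.91027069091797)
pad 78 ((516.2099609375, -149.43716430664062), (99.6543197631836, 46.296363830566406), 55.253196716308594)
now [ 0.5318 -0.1587  0.1828] phi 99.55 f [-0.1 -0.5 -2.5] gap 0.044 t 28.2
[0.005, -0.004, 0.276] roll 0.001 -> phi 99.5
```

Emit:
{"method": "carry_out", "body": {
  "translation": [
    [0.005,-0.004,0.05],
    [0.005,-0.004,0.15],
    [0.005,-0.004,0.24],
    [0.005,-0.004,0.276],
    [0.005,-0.004,0.276]
  ],
  "roll": [0,0,0,0,0]
}}

```text
clock: 28.7
position: [0.5296, -0.1602, 0.0988]
orientation: [-0.001, -0.083, 0.997, 0.001]
force: [0.2, 0.3, -2.5]
finger_gap: 0.0438
grip_force: 25.0
```

Emit:
{"method": "carry_out", "body": {
  "translation": [
    [0,0,0],
    [0,0,0],
    [0,0,0.02],
    [0,0,0.035],
    [0,0,0.035]
  ],
  "roll": [0,0,0,0,0]
}}

```text
clock: 29.2
position: [0.5302, -0.1611, 0.089]
orientation: [-0.0, -0.083, 0.997, 0.0]
force: [0.0, 0.7, -3.1]
finger_gap: 0.0437
grip_force: 25.0
```

Emit:
{"method": "carry_out", "body": {
  "translation": [
    [0,0,0.003],
    [0,0,0.003]
  ],
  "roll": [0,0]
}}

```text
clock: 29.4
position: [0.5306, -0.1613, 0.0885]
orientation: [-0.0, -0.083, 0.997, -0.0]
force: [-0.1, 0.7, -2.5]
finger_gap: 0.0437
grip_force: 25.0
```

Emit:
{"method": "carry_out", "body": {
  "translation": [
    [0,0,0.003],
    [0,0,0.003]
  ],
  "roll": [0,0]
}}

```text
clock: 29.6
position: [0.5306, -0.1612, 0.0876]
orientation: [-0.0, -0.083, 0.997, -0.0]
force: [0.3, 0.0, -2.2]
finger_gap: 0.0437
grip_force: 25.0
```

Emit:
{"method": "carry_out", "body": {
  "translation": [
    [0,0,0.003],
    [0,0,0.003]
  ],
  "roll": [0,0]
}}

```text
clock: 29.8
position: [0.5307, -0.1614, 0.0872]
orientation: [0.0, -0.083, 0.997, -0.0]
force: [-0.8, 0.8, 3.2]
finger_gap: 0.0432
grip_force: 25.0
```

Emit:
{"method": "carry_out", "body": {
  "translation": [
    [0,0,0],
    [0,0,0],
    [0,0,0],
    [0,0,0],
    [0,0,0]
  ],
  "roll": [0,0,0,0,0],
  "fingers": 0.85
}}

```text
clock: 30.3
position: [0.5306, -0.1612, 0.0867]
orientation: [-0.0, -0.083, 0.997, -0.0]
force: [0.7, -0.1, -1.0]
finger_gap: 0.0741
grip_force: 0.0
```

Emit:
{"method": "carry_out", "body": {
  "translation": [
    [0,0,-0.1],
    [0,0,-0.25],
    [0,0,-0.4],
    [0,0,-0.55],
    [0,0,-0.55]
  ],
  "roll": [0,0,0,0,0]
}}

```text
clock: 30.8
position: [0.5343, -0.1628, 0.2584]
orientation: [0.005, -0.083, 0.997, -0.003]
force: [0.3, 0.8, 0.4]
finger_gap: 0.0745
grip_force: 0.0
```

Emit:
{"method": "carry_out", "body": {
  "translation": [
    [0,0,0],
    [0,0,0]
  ],
  "roll": [0,0]
}}

```text
clock: 31.0
position: [0.5296, -0.1608, 0.2504]
orientation: [-0.001, -0.083, 0.997, 0.001]
force: [0.1, 0.5, 0.3]
finger_gap: 0.0746
grip_force: 0.0
```

```bash
python3 - <<'E'
from h import *
for n in('top','side'):
    im,W=shot(n,n+'10');print(n);placed(W)
    if n=='side':cv2.imwrite('pics/v10.png',cv2.resize(im[200:380,260:500],(640,480)))
go((.639,-.142,.25,63.5),(.639,-.142,.136,63.5))
E
```

```text
top
20 [ 525.4 -168.9] [16.8 32.1] 75.9
52 [ 512.4 -172.1] [16.5 44.6] 13.4
side
226 [ 531.1 -161. ] [44.1 40.6] 42.1
289 [ 532.7 -161.5] [66.2 61.3] 11.6
now [ 0.5294 -0.1607  0.2498] phi 99.51 f [-1.1 -0.4 -0.2] gap 0.0744 t 31.1
[-0.371, 0.001, -0.001] roll 0.4 -> phi 63.5
[0.0, 0.0, 0.38] roll -0.0 -> phi 63.5
```

View pics/v10.png

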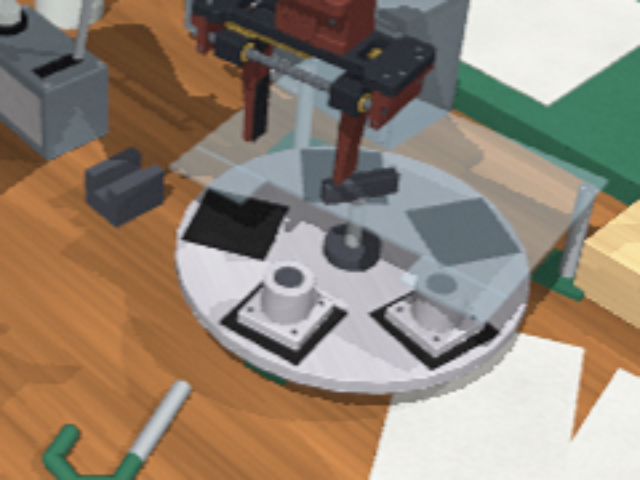

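Both bushes sit centred and square on their pads, at (290,310) and (435,310) in the view. Next I'll turn the dial one more click.

Emit:
{"method": "carry_out", "body": {
  "translation": [
    [-0.371,0.001,0],
    [-0.371,0.001,0],
    [-0.371,0.001,0],
    [-0.371,0.001,0],
    [-0.371,0.001,0]
  ],
  "roll": [0.09,0.18,0.27,0.36,0.4],
  "fingers": 0.45
}}

```text
clock: 31.6
position: [0.6401, -0.142, 0.2492]
orientation: [-0.002, 0.231, 0.973, 0.0]
force: [-0.2, -0.6, 0.3]
finger_gap: 0.0403
grip_force: 0.0
```

Emit:
{"method": "carry_out", "body": {
  "translation": [
    [0,0,0],
    [0,0,0.1],
    [0,0,0.2],
    [0,0,0.2],
    [0,0,0.2]
  ],
  "roll": [0,0,0,0,0]
}}

```text
clock: 32.1
position: [0.6396, -0.1424, 0.1911]
orientation: [-0.001, 0.229, 0.974, 0.0]
force: [-0.2, 0.4, -0.2]
finger_gap: 0.0399
grip_force: 0.0
```

```bash
python3 - <<'E'
from h import *
go((.639,-.142,.136,63.5))
E
```

```text
now [ 0.6396 -0.1424  0.1911] phi 63.56 f [-0.2  0.4 -0.2] gap 0.0399 t 32.1
[0.003, 0.0, 0.184] roll 0.001 -> phi 63.5
```

Emit:
{"method": "carry_out", "body": {
  "translation": [
    [0.002,0,0.1],
    [0.002,0,0.182],
    [0.002,0,0.182],
    [0.002,0,0.182]
  ],
  "roll": [0,0,0,0]
}}

```text
clock: 32.5
position: [0.6405, -0.1426, 0.1386]
orientation: [0.001, 0.229, 0.973, -0.0]
force: [0.2, -0.3, 0.5]
finger_gap: 0.0394
grip_force: 0.0
```

Emit:
{"method": "carry_out", "body": {
  "translation": [
    [0,0,0],
    [0,0,0],
    [0,0,0],
    [0,0,0],
    [0,0,0]
  ],
  "roll": [0,0,0,0,0],
  "fingers": 0,
  "force": 25
}}

```text
clock: 33.0
position: [0.6398, -0.1438, 0.1383]
orientation: [0.001, 0.229, 0.973, -0.001]
force: [-2.7, -3.7, 4.9]
finger_gap: 0.0139
grip_force: 25.0
```

Emit:
{"method": "carry_out", "body": {
  "translation": [
    [0,0,0],
    [0,0,0],
    [0,0,0],
    [0,0,0],
    [0,0,0]
  ],
  "roll": [-0.01,-0.03,-0.07,-0.12,-0.17]
}}

```text
clock: 33.5
position: [0.6385, -0.1431, 0.1383]
orientation: [-0.001, 0.097, 0.995, -0.001]
force: [-6.4, -2.4, 8.6]
finger_gap: 0.0183
grip_force: 32.2
```

Emit:
{"method": "carry_out", "body": {
  "translation": [
    [0,0,0],
    [0,0,0],
    [0,0,0],
    [0,0,0],
    [0,0,0]
  ],
  "roll": [-0.05,-0.1,-0.15,-0.2,-0.25]
}}

```text
clock: 34.0
position: [0.6404, -0.1427, 0.1383]
orientation: [0.001, -0.1, 0.995, -0.0]
force: [-1.3, -0.8, 4.5]
finger_gap: 0.014
grip_force: 25.0
```

Emit:
{"method": "carry_out", "body": {
  "translation": [
    [0,0,0],
    [0,0,0],
    [0,0,0],
    [0,0,0],
    [0,0,0]
  ],
  "roll": [-0.05,-0.1,-0.15,-0.2,-0.25]
}}

```text
clock: 34.5
position: [0.6401, -0.142, 0.1383]
orientation: [0.001, -0.292, 0.956, 0.0]
force: [-2.2, 2.3, 5.4]
finger_gap: 0.0141
grip_force: 25.2
```

Emit:
{"method": "carry_out", "body": {
  "translation": [
    [0,0,0],
    [0,0,0],
    [0,0,0],
    [0,0,0],
    [0,0,0]
  ],
  "roll": [-0.05,-0.09,-0.12,-0.13,-0.13]
}}

```text
clock: 35.0
position: [0.6398, -0.1416, 0.1383]
orientation: [0.0, -0.387, 0.922, 0.0]
force: [-2.7, 1.5, 6.0]
finger_gap: 0.0138
grip_force: 25.0
```

Emit:
{"method": "carry_out", "body": {
  "translation": [
    [0,0,0],
    [0,0,0],
    [0,0,0],
    [0,0,0]
  ],
  "roll": [0,0,0,0]
}}

```text
clock: 35.4
position: [0.6398, -0.1416, 0.1383]
orientation: [0.0, -0.387, 0.922, 0.0]
force: [-2.8, 1.1, 6.3]
finger_gap: 0.014
grip_force: 25.0
```

Emit:
{"method": "carry_out", "body": {
  "translation": [
    [0,0,0],
    [0,0,0],
    [0,0,0],
    [0,0,0]
  ],
  "roll": [0,0,0,0],
  "fingers": 0.45
}}

```text
clock: 35.8
position: [0.6397, -0.1423, 0.137]
orientation: [-0.0, -0.387, 0.922, 0.0]
force: [0.1, 0.2, 0.2]
finger_gap: 0.0388
grip_force: 0.0
```

Emit:
{"method": "carry_out", "body": {
  "translation": [
    [0,0,-0.1],
    [0,0,-0.25],
    [0,0,-0.4],
    [0,0,-0.4],
    [0,0,-0.4]
  ],
  "roll": [0,0,0,0,0]
}}

```text
clock: 36.3
position: [0.6405, -0.1425, 0.2585]
orientation: [0.001, -0.387, 0.922, -0.001]
force: [0.5, -0.5, 0.0]
finger_gap: 0.0397
grip_force: 0.0
```

```bash
python3 - <<'E'
from h import *
im,W=shot('top','t11');ims,S=shot('side','s11')
for A in(W,S):print(flange(A,(.4055,.332)))
print(yaw([W,S],np.array([.4055,.332])))
dial(im,W);dial(ims,S)
go((.56,.08,.25,90),(.45,.28,.2,40))
E
```

```text
(array([0.4061, 0.3324]), 157, array([410., 331.]), array([89. , 85.9]), 73.1)
(array([0.4052, 0.3323]), 166, array([405.5, 332.4]), array([67.8, 61.6]), 40.2)
[(40, np.float64(0.8)), (44, np.float64(0.66))]
hub 15 ((617.42529296875, -162.62490844726562), (8.127674102783203, 13.244611740112305), 29.706966400146484)
pad 154 ((562.5311889648438, -162.54489135742188), (80.11280059814453, 34.71010971069336), 73.58934783935547)
hub 135 ((639.2257080078125, -142.9393768310547), (73.94456481933594, 14.32890796661377), 44.54079055786133)
pad 811 ((530.140380859375, -159.65713500976562), (83.05802917480469, 79.49068450927734), 7.636382579803467)
now [ 0.6389 -0.142   0.2558] phi 135.51 f [-0.2  0.2  0.2] gap 0.0395 t 36.4
[-0.344, 0.706, 0.019] roll 0.506 -> phi 90.0
[0.367, 0.667, 0.167] roll 0.556 -> phi 40.0
```

Emit:
{"method": "carry_out", "body": {
  "translation": [
    [-0.344,0.706,0],
    [-0.344,0.706,0],
    [-0.344,0.706,0],
    [-0.344,0.706,0],
    [-0.344,0.706,0]
  ],
  "roll": [0.09,0.18,0.27,0.36,0.45],
  "fingers": 0.8
}}

```text
clock: 36.9
position: [0.5582, 0.0822, 0.255]
orientation: [-0.002, -0.041, 0.999, 0.0]
force: [0.2, -0.5, -0.7]
finger_gap: 0.0697
grip_force: 0.0
```

Emit:
{"method": "carry_out", "body": {
  "translation": [
    [0,0,0],
    [0,0,0],
    [0,0,0]
  ],
  "roll": [0.056,0.056,0.056]
}}

```text
clock: 37.2
position: [0.5605, 0.0795, 0.2558]
orientation: [-0.001, -0.001, 1.0, -0.0]
force: [0.9, -0.3, 0.1]
finger_gap: 0.0706
grip_force: 0.0
```

```bash
python3 - <<'E'
from h import *
go((.4055,.3322,.15,41),phi=1)
E
```

```text
now [0.5605 0.0795 0.2558] phi 90.11 f [ 0.9 -0.3  0.1] gap 0.0706 t 37.2
[0.515, 0.843, 0.353] roll 0.546 -> phi 41.0
```

Emit:
{"method": "carry_out", "body": {
  "translation": [
    [0.515,0.843,0],
    [0.515,0.843,0],
    [0.515,0.843,0],
    [0.515,0.843,0],
    [0.515,0.843,0]
  ],
  "roll": [0.09,0.18,0.27,0.36,0.45]
}}

```text
clock: 37.7
position: [0.4387, 0.2806, 0.2566]
orientation: [-0.0, 0.338, 0.941, -0.0]
force: [-0.2, -0.3, -0.1]
finger_gap: 0.0702
grip_force: 0.0
```

Emit:
{"method": "carry_out", "body": {
  "translation": [
    [0,0,0],
    [0,0,0.05],
    [0,0,0.1],
    [0,0,0.1],
    [0,0,0.1]
  ],
  "roll": [0.09,0.096,0.096,0.096,0.096]
}}

```text
clock: 38.2
position: [0.4395, 0.2795, 0.2267]
orientation: [-0.0, 0.406, 0.914, -0.001]
force: [1.1, -0.6, -0.1]
finger_gap: 0.0706
grip_force: 0.0
```

```bash
python3 - <<'E'
from h import *
go((.4055,.3322,.10,41),phi=1)
E
```

```text
now [0.4395 0.2795 0.2267] phi 42.15 f [ 1.1 -0.6 -0.1] gap 0.0706 t 38.2
[0.206, 0.034, 0.422] roll 0.013 -> phi 41.0
```

Emit:
{"method": "carry_out", "body": {
  "translation": [
    [0.206,0.034,0.1],
    [0.206,0.034,0.25],
    [0.206,0.034,0.4],
    [0.206,0.034,0.422],
    [0.206,0.034,0.422]
  ],
  "roll": [0.013,0.013,0.013,0.013,0.013]
}}

```text
clock: 38.7
position: [0.4051, 0.3322, 0.1001]
orientation: [-0.001, 0.415, 0.91, -0.001]
force: [0.4, -0.8, -0.3]
finger_gap: 0.0706
grip_force: 0.0
```

Emit:
{"method": "carry_out", "body": {
  "translation": [
    [0,0,0],
    [0,0,0],
    [0,0,0],
    [0,0,0]
  ],
  "roll": [0,0,0,0]
}}

```text
clock: 39.1
position: [0.4062, 0.3331, 0.1019]
orientation: [0.001, 0.415, 0.91, 0.001]
force: [-0.1, -1.0, 0.1]
finger_gap: 0.0701
grip_force: 0.0
```

```bash
python3 - <<'E'
from h import *
go((.4055,.3322,.0375,41),phi=1)
E
```

```text
now [0.4062 0.3331 0.1019] phi 40.97 f [-0.1 -1.   0.1] gap 0.0701 t 39.1
[-0.001, -0.004, 0.215] roll -0.0 -> phi 41.0
```

Emit:
{"method": "carry_out", "body": {
  "translation": [
    [0,-0.003,0.08],
    [0,-0.003,0.16],
    [0,-0.003,0.213],
    [0,-0.003,0.213],
    [0,-0.003,0.213]
  ],
  "roll": [0,0,0,0,0]
}}

```text
clock: 39.6
position: [0.4047, 0.3323, 0.037]
orientation: [-0.0, 0.415, 0.91, -0.0]
force: [-0.0, 0.6, 0.2]
finger_gap: 0.0699
grip_force: 0.0
```

Emit:
{"method": "carry_out", "body": {
  "translation": [
    [0,0,0],
    [0,0,0],
    [0,0,0],
    [0,0,0],
    [0,0,0]
  ],
  "roll": [0,0,0,0,0],
  "fingers": 0,
  "force": 25
}}

```text
clock: 40.1
position: [0.405, 0.3325, 0.0372]
orientation: [0.0, 0.415, 0.91, 0.0]
force: [-0.2, -0.3, 6.0]
finger_gap: 0.0437
grip_force: 25.0
```

Emit:
{"method": "carry_out", "body": {
  "translation": [
    [0,0,0],
    [0,0,0],
    [0,0,0],
    [0,0,0]
  ],
  "roll": [0,0,0,0]
}}

```text
clock: 40.5
position: [0.405, 0.3325, 0.0372]
orientation: [0.0, 0.415, 0.91, 0.0]
force: [-0.1, -0.1, 6.6]
finger_gap: 0.0438
grip_force: 25.0
```

Emit:
{"method": "carry_out", "body": {
  "translation": [
    [0,0,-0.05],
    [0,0,-0.2],
    [0,0,-0.35],
    [0,0,-0.52],
    [0,0,-0.52]
  ],
  "roll": [0,0,0,0,0]
}}

```text
clock: 41.0
position: [0.4079, 0.3344, 0.1985]
orientation: [0.003, 0.415, 0.91, 0.005]
force: [1.4, 0.2, -2.5]
finger_gap: 0.0437
grip_force: 25.0
```

Emit:
{"method": "carry_out", "body": {
  "translation": [
    [0,0,0],
    [0,0,0],
    [0,0,0]
  ],
  "roll": [0,0,0]
}}

```text
clock: 41.3
position: [0.4031, 0.3313, 0.1904]
orientation: [-0.001, 0.415, 0.91, -0.002]
force: [0.3, -1.1, -3.2]
finger_gap: 0.0438
grip_force: 25.0
```

```bash
python3 - <<'E'
from h import *
go((.47,.10,.19,70),(.5305,-.1602,.18,99.5),phi=1)
E
```

```text
now [0.4031 0.3313 0.1904] phi 40.99 f [ 0.3 -1.1 -3.2] gap 0.0438 t 41.3
[-0.728, -0.337, 0.001] roll -0.322 -> phi 70.0
[-0.486, -0.746, 0.033] roll -0.328 -> phi 99.5
```

Emit:
{"method": "carry_out", "body": {
  "translation": [
    [-0.14,-0.065,0],
    [-0.28,-0.13,0],
    [-0.42,-0.195,0],
    [-0.57,-0.265,0],
    [-0.728,-0.337,0]
  ],
  "roll": [-0.06,-0.13,-0.19,-0.26,-0.322]
}}

```text
clock: 41.8
position: [0.47, 0.1013, 0.191]
orientation: [-0.002, 0.172, 0.985, -0.0]
force: [1.0, -0.2, -3.8]
finger_gap: 0.0436
grip_force: 25.0
```

Emit:
{"method": "carry_out", "body": {
  "translation": [
    [-0.09,-0.14,0],
    [-0.18,-0.28,0],
    [-0.27,-0.42,0],
    [-0.36,-0.56,0],
    [-0.45,-0.69,0]
  ],
  "roll": [-0.08,-0.16,-0.24,-0.3,-0.328]
}}

```text
clock: 42.3
position: [0.5252, -0.1374, 0.1908]
orientation: [-0.002, -0.084, 0.996, 0.001]
force: [0.7, 1.5, -3.4]
finger_gap: 0.0437
grip_force: 25.0
```

Emit:
{"method": "carry_out", "body": {
  "translation": [
    [0,0,0],
    [0,0,0],
    [0,0,0],
    [0,0,0]
  ],
  "roll": [0,0,0,0]
}}

```text
clock: 42.7
position: [0.5255, -0.1341, 0.1919]
orientation: [-0.001, -0.083, 0.997, 0.001]
force: [0.3, 0.3, -2.6]
finger_gap: 0.0436
grip_force: 25.0
```

```bash
python3 - <<'E'
from h import *
go((.5305,-.1602,.16,99.5),phi=1)
E
```

```text
now [ 0.5255 -0.1341  0.1919] phi 99.56 f [ 0.3  0.3 -2.6] gap 0.0436 t 42.7
[-0.002, -0.089, 0.106] roll 0.001 -> phi 99.5
```

Emit:
{"method": "carry_out", "body": {
  "translation": [
    [-0.002,-0.05,0.03],
    [-0.002,-0.089,0.106],
    [-0.002,-0.089,0.106],
    [-0.002,-0.089,0.106],
    [-0.002,-0.089,0.106]
  ],
  "roll": [0,0,0,0,0]
}}

```text
clock: 43.2
position: [0.5316, -0.1616, 0.1613]
orientation: [0.0, -0.083, 0.997, -0.0]
force: [0.4, 0.2, -3.3]
finger_gap: 0.0436
grip_force: 25.0
```

```bash
python3 - <<'E'
from h import *
go((.5305,-.1602,.10,99.5),phi=1)
E
```

```text
now [ 0.5316 -0.1616  0.1613] phi 99.51 f [ 0.4  0.2 -3.3] gap 0.0436 t 43.2
[0.003, 0.005, 0.204] roll 0.0 -> phi 99.5
```

Emit:
{"method": "carry_out", "body": {
  "translation": [
    [0.003,0.004,0.07],
    [0.003,0.004,0.14],
    [0.003,0.004,0.204],
    [0.003,0.004,0.204],
    [0.003,0.004,0.204]
  ],
  "roll": [0,0,0,0,0]
}}

```text
clock: 43.7
position: [0.5306, -0.1607, 0.1004]
orientation: [0.0, -0.083, 0.997, -0.0]
force: [-0.5, -0.9, -2.7]
finger_gap: 0.0437
grip_force: 25.0
```

Emit:
{"method": "carry_out", "body": {
  "translation": [
    [0,0,0],
    [0,0,0],
    [0,0,0.015],
    [0,0,0.03],
    [0,0,0.03]
  ],
  "roll": [0,0,0,0,0]
}}

```text
clock: 44.2
position: [0.5297, -0.1607, 0.0901]
orientation: [-0.001, -0.083, 0.997, 0.0]
force: [0.2, 0.1, -3.4]
finger_gap: 0.0435
grip_force: 25.0
```

Emit:
{"method": "carry_out", "body": {
  "translation": [
    [0,0,0.003],
    [0,0,0.003]
  ],
  "roll": [0,0]
}}

```text
clock: 44.4
position: [0.5302, -0.1609, 0.0896]
orientation: [-0.0, -0.083, 0.997, 0.0]
force: [0.4, 0.8, -2.6]
finger_gap: 0.0438
grip_force: 25.0
```

Emit:
{"method": "carry_out", "body": {
  "translation": [
    [0,0,0.003],
    [0,0,0.003]
  ],
  "roll": [0,0]
}}

```text
clock: 44.6
position: [0.5303, -0.1609, 0.0888]
orientation: [-0.0, -0.083, 0.997, -0.0]
force: [-0.1, -0.2, -3.1]
finger_gap: 0.0434
grip_force: 25.0
```

Emit:
{"method": "carry_out", "body": {
  "translation": [
    [0,0,0.003],
    [0,0,0.003]
  ],
  "roll": [0,0]
}}

```text
clock: 44.8
position: [0.5304, -0.161, 0.0887]
orientation: [0.0, -0.083, 0.997, -0.0]
force: [-1.6, -0.4, 3.6]
finger_gap: 0.044
grip_force: 25.0
```

Emit:
{"method": "carry_out", "body": {
  "translation": [
    [0,0,0],
    [0,0,0],
    [0,0,0],
    [0,0,0],
    [0,0,0]
  ],
  "roll": [0,0,0,0,0],
  "fingers": 0.85
}}

```text
clock: 45.3
position: [0.5304, -0.1609, 0.0879]
orientation: [0.0, -0.083, 0.997, -0.0]
force: [-0.4, -0.3, 0.0]
finger_gap: 0.0744
grip_force: 0.0
```

Emit:
{"method": "carry_out", "body": {
  "translation": [
    [0,0,-0.1],
    [0,0,-0.25],
    [0,0,-0.4],
    [0,0,-0.55],
    [0,0,-0.55]
  ],
  "roll": [0,0,0,0,0]
}}

```text
clock: 45.8
position: [0.534, -0.1624, 0.2595]
orientation: [0.005, -0.083, 0.997, -0.003]
force: [0.7, -0.8, -0.1]
finger_gap: 0.0744
grip_force: 0.0
```

Emit:
{"method": "carry_out", "body": {
  "translation": [
    [0,0,0],
    [0,0,0]
  ],
  "roll": [0,0]
}}

```text
clock: 46.0
position: [0.5293, -0.1604, 0.2515]
orientation: [-0.001, -0.083, 0.997, 0.001]
force: [-1.2, -0.5, 0.5]
finger_gap: 0.0747
grip_force: 0.0
```

```bash
python3 - <<'E'
from h import *
im,W=shot('side','s12');placed(W);dial(im,W)
go((.639,-.142,.25,-44.5),phi=1)
E
```

```text
232 [ 530.7 -160.9] [43.4 46.3] 1.2
292 [ 531.  -161.4] [63.3 61.9] 9.7
hub 119 ((640.0636596679688, -142.01600646972656), (72.8055419921875, 14.280881881713867), 44.68248748779297)
pad 209 ((528.907470703125, -159.3757781982422), (81.833251953125, 79.41768646240234), 9.931718826293945)
now [ 0.5291 -0.1603  0.2511] phi 99.49 f [ 0.6 -0.  -0. ] gap 0.0745 t 46.05
[-0.372, -0.0, 0.004] roll 1.6 -> phi -44.5
```

The third bush is placed well. I'll move to the hub, rotating the tool back as it goes.

Emit:
{"method": "carry_out", "body": {
  "translation": [
    [-0.372,0,0],
    [-0.372,0,0],
    [-0.372,0,0],
    [-0.372,0,0],
    [-0.372,0,0]
  ],
  "roll": [0.09,0.18,0.27,0.36,0.45],
  "fingers": 0.45
}}

```text
clock: 46.55
position: [0.64, -0.1418, 0.25]
orientation: [-0.002, 0.27, 0.963, 0.0]
force: [-0.8, 0.3, 0.0]
finger_gap: 0.0404
grip_force: 0.0
```

Emit:
{"method": "carry_out", "body": {
  "translation": [
    [0,0,0],
    [0,0,0],
    [0,0,0],
    [0,0,0],
    [0,0,0]
  ],
  "roll": [0.09,0.18,0.27,0.36,0.45]
}}

```text
clock: 47.05
position: [0.6393, -0.1421, 0.2504]
orientation: [-0.002, 0.587, 0.81, -0.001]
force: [0.3, 0.5, 0.3]
finger_gap: 0.0395
grip_force: 0.0
```

Emit:
{"method": "carry_out", "body": {
  "translation": [
    [0,0,0],
    [0,0,0],
    [0,0,0],
    [0,0,0],
    [0,0,0]
  ],
  "roll": [0.09,0.18,0.27,0.36,0.45]
}}

```text
clock: 47.55
position: [0.6393, -0.1422, 0.2504]
orientation: [-0.002, 0.831, 0.557, -0.001]
force: [-0.0, -0.8, 0.0]
finger_gap: 0.0394
grip_force: 0.0
```

Emit:
{"method": "carry_out", "body": {
  "translation": [
    [0,0,0],
    [0,0,0],
    [0,0,0.1],
    [0,0,0.18],
    [0,0,0.18]
  ],
  "roll": [0.09,0.18,0.25,0.25,0.25]
}}

```text
clock: 48.05
position: [0.6367, -0.1413, 0.1933]
orientation: [-0.003, 0.922, 0.387, -0.004]
force: [-0.1, 0.4, 0.4]
finger_gap: 0.0393
grip_force: 0.0
```

Emit:
{"method": "carry_out", "body": {
  "translation": [
    [0,0,0],
    [0,0,0],
    [0,0,0]
  ],
  "roll": [0,0,0]
}}

```text
clock: 48.35
position: [0.6412, -0.1427, 0.2002]
orientation: [0.001, 0.922, 0.387, 0.001]
force: [0.4, 0.1, 0.2]
finger_gap: 0.0392
grip_force: 0.0
```

```bash
python3 - <<'E'
from h import *
go((.639,-.142,.137,-44.5),phi=1)
E
```

```text
now [ 0.6412 -0.1427  0.2002] phi -44.5 f [0.4 0.1 0.2] gap 0.0392 t 48.35
[-0.003, -0.007, 0.211] roll -0.0 -> phi -44.5
```

Emit:
{"method": "carry_out", "body": {
  "translation": [
    [-0.002,-0.005,0.1],
    [-0.002,-0.005,0.2],
    [-0.002,-0.005,0.208],
    [-0.002,-0.005,0.208]
  ],
  "roll": [0,0,0,0]
}}

```text
clock: 48.75
position: [0.6389, -0.1418, 0.1369]
orientation: [-0.0, 0.922, 0.387, -0.0]
force: [-0.4, -0.3, 0.9]
finger_gap: 0.0396
grip_force: 0.0
```

Emit:
{"method": "carry_out", "body": {
  "translation": [
    [0,0,0],
    [0,0,0],
    [0,0,0],
    [0,0,0],
    [0,0,0]
  ],
  "roll": [0,0,0,0,0],
  "fingers": 0,
  "force": 25
}}

```text
clock: 49.25
position: [0.6394, -0.142, 0.1376]
orientation: [0.001, 0.922, 0.387, 0.001]
force: [-0.6, -0.0, 5.8]
finger_gap: 0.0137
grip_force: 25.0
```

Emit:
{"method": "carry_out", "body": {
  "translation": [
    [0,0,0],
    [0,0,0],
    [0,0,0],
    [0,0,0],
    [0,0,0]
  ],
  "roll": [-0.01,-0.03,-0.07,-0.12,-0.17]
}}

```text
clock: 49.75
position: [0.6397, -0.1417, 0.1376]
orientation: [0.0, 0.862, 0.507, 0.001]
force: [-0.3, 1.3, 5.8]
finger_gap: 0.0175
grip_force: 28.5
```

Emit:
{"method": "carry_out", "body": {
  "translation": [
    [0,0,0],
    [0,0,0],
    [0,0,0],
    [0,0,0],
    [0,0,0]
  ],
  "roll": [-0.05,-0.1,-0.15,-0.2,-0.25]
}}

```text
clock: 50.25
position: [0.6384, -0.1426, 0.1376]
orientation: [0.0, 0.746, 0.666, -0.001]
force: [-3.5, -1.2, 6.8]
finger_gap: 0.0138
grip_force: 25.1
```

Emit:
{"method": "carry_out", "body": {
  "translation": [
    [0,0,0],
    [0,0,0],
    [0,0,0],
    [0,0,0],
    [0,0,0]
  ],
  "roll": [-0.05,-0.1,-0.15,-0.2,-0.25]
}}

```text
clock: 50.75
position: [0.6383, -0.1426, 0.1376]
orientation: [0.0, 0.602, 0.798, -0.001]
force: [-3.9, -1.3, 7.2]
finger_gap: 0.0141
grip_force: 25.2
```

Emit:
{"method": "carry_out", "body": {
  "translation": [
    [0,0,0],
    [0,0,0],
    [0,0,0],
    [0,0,0],
    [0,0,0]
  ],
  "roll": [-0.05,-0.09,-0.12,-0.13,-0.13]
}}

```text
clock: 51.25
position: [0.6382, -0.1426, 0.1376]
orientation: [-0.0, 0.519, 0.855, -0.001]
force: [-5.7, -2.1, 7.7]
finger_gap: 0.0141
grip_force: 25.0
```

Emit:
{"method": "carry_out", "body": {
  "translation": [
    [0,0,0],
    [0,0,0],
    [0,0,0],
    [0,0,0]
  ],
  "roll": [0,0,0,0]
}}

```text
clock: 51.65
position: [0.6382, -0.1426, 0.1376]
orientation: [-0.0, 0.519, 0.855, -0.001]
force: [-4.9, -2.0, 7.8]
finger_gap: 0.0136
grip_force: 25.0
```

Emit:
{"method": "carry_out", "body": {
  "translation": [
    [0,0,0],
    [0,0,0],
    [0,0,0],
    [0,0,0]
  ],
  "roll": [0,0,0,0],
  "fingers": 0.45
}}

```text
clock: 52.05
position: [0.6388, -0.1417, 0.1363]
orientation: [-0.0, 0.519, 0.855, -0.0]
force: [-0.0, 0.3, -0.9]
finger_gap: 0.0389
grip_force: 0.0
```

Emit:
{"method": "carry_out", "body": {
  "translation": [
    [0,0,-0.1],
    [0,0,-0.25],
    [0,0,-0.4],
    [0,0,-0.4],
    [0,0,-0.4]
  ],
  "roll": [0,0,0,0,0]
}}

```text
clock: 52.55
position: [0.6396, -0.142, 0.2579]
orientation: [0.001, 0.519, 0.855, 0.0]
force: [-0.6, -0.1, -0.2]
finger_gap: 0.0398
grip_force: 0.0
```

```bash
python3 - <<'E'
from h import *
go((.50,.04,.27,45),phi=1)
E
```

```text
now [ 0.6396 -0.142   0.2579] phi 27.49 f [-0.6 -0.1 -0.2] gap 0.0398 t 52.55
[0.753, -0.133, -0.04] roll -0.195 -> phi 45.0
```

Emit:
{"method": "carry_out", "body": {
  "translation": [
    [0.7,-0.133,-0.04],
    [0.7,-0.133,-0.04],
    [0.7,-0.133,-0.04],
    [0.7,-0.133,-0.04],
    [0.7,-0.133,-0.04]
  ],
  "roll": [-0.05,-0.1,-0.15,-0.19,-0.19]
}}

```text
clock: 53.05
position: [0.5015, 0.0292, 0.2666]
orientation: [-0.003, 0.384, 0.923, -0.0]
force: [0.5, 0.6, -0.7]
finger_gap: 0.0397
grip_force: 0.0
```

Emit:
{"method": "carry_out", "body": {
  "translation": [
    [0.5,0,0],
    [0.5,0,0],
    [0.5,0,0],
    [0.5,0,0],
    [0.5,0,0]
  ],
  "roll": [0,0,0,0,0]
}}

```text
clock: 53.55
position: [0.4006, 0.1331, 0.2677]
orientation: [-0.0, 0.385, 0.923, -0.001]
force: [0.2, -0.5, 0.2]
finger_gap: 0.0394
grip_force: 0.0
```

```bash
python3 - <<'E'
from h import *
im,W=shot('top','t14');ims,S=shot('side','s14');dial(im,W);dial(ims,S)
P=S.reshape(-1,3);P=P[(abs(P[:,0]-.64)<.06)&(abs(P[:,1]-.212)<.06)&(P[:,2]>.185)&(P[:,2]<.215)];print(len(P),P.mean(0))
cv2.imwrite('pics/v14.png',np.hstack([cv2.resize(im[130:310,200:440],(400,300)),cv2.resize(ims[170:380,230:510],(400,300))]))
go()
E
```

```text
hub 111 ((639.339111328125, -141.94618225097656), (14.728828430175781, 69.3890151977539), 26.511241912841797)
pad 506 ((532.3685913085938, -160.6551055908203), (74.06417846679688, 74.25398254394531), 9.38144302368164)
hub 181 ((641.1483154296875, -142.109619140625), (22.92906951904297, 68.82569885253906), 29.771581649780273)
pad 809 ((530.386962890625, -158.30801391601562), (82.60688781738281, 80.85963439941406), 9.201324462890625)
100 [0.63855083 0.21095211 0.20062577]
now [0.4022 0.1322 0.2681] phi 44.55 f [ 0.3 -0.5 -0.8] gap 0.0395 t 53.65
```

View pics/v14.png

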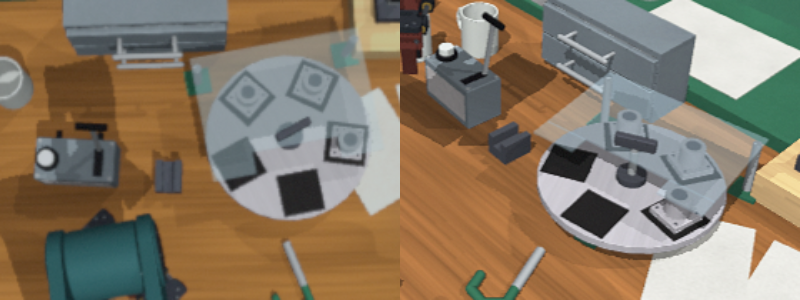

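Three bushes stand on their pads under the guard, the front pad at (300,193) is empty and the lever is up. I'll check one full frame for a fourth bush hidden at the start.

View pics/t11.png

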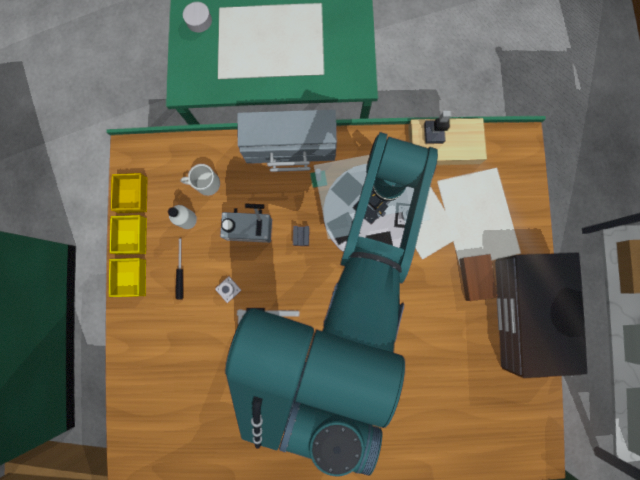

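View pics/top10.png

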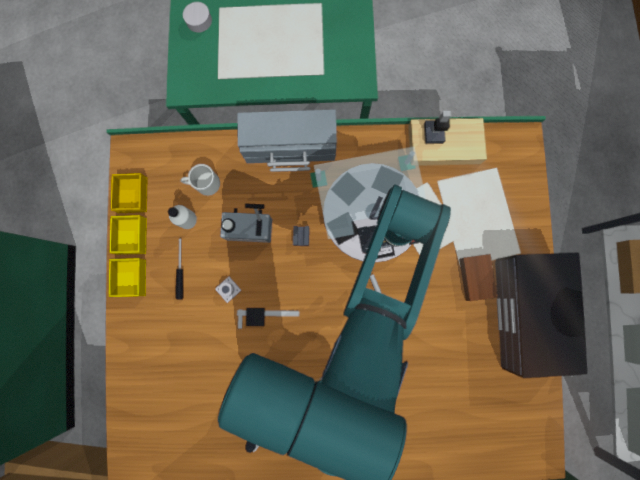

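The bench's lower-left area, hidden by the arm at the start, is bare, so there are only three bushes. I'll hand in.

```bash
python3 -c "
from station import arm
print(arm.sign_off())"
```

```text
the job is handed in; nothing more can be done
None
```

The job is handed in: the trip box was tested and its lever reset to fully up, all three bushes present stand centred on their own pads under the guard, and the dial is clicked in with the front pad empty.

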